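Load the levelling stand and wedge its platform off the rests

ROBOT

A 6-joint arm with a two-finger parallel gripper is mounted at the origin on a cart in front of the work surface, level with it; the furniture and walls round the work are solid. World frame = base frame: x ahead of the robot, y to its left, z up, the work surface at z = 0. Lengths are in mm, angles in rad, forces in N, time in s.
With the tool pointing down it reaches from about 325 to 900 mm from the base axis. Payload 6.1 kg.
Tool frame: the origin (TCP) lies midway between the tips of the shut fingers; the grasp point (between the pads) lies 19 mm behind it (r.grip_point_offset is the distance from the TCP to the grasp point, in mm); z points along the fingers, y is the direction in which the jaws open and shut (so a half turn about z gives the same grasp; the last joint's range is limited). The gripper opens to 87 mm and grips with 3 to 60 N. Pads are 19 mm wide; open, the fingers measure 117 mm over their backs; the gripper's body (75 mm by 190 mm) begins 51 mm behind the grasp point.
Start: joints at [1.103, 0.22, 1.526, -0, 1.395, -0.126], TCP at [209.488, 588.838, 222.538] pointing down, gripper open.
Joint ranges: [-2.98, 2.98], [-0.91, 2.08], [0.09, 2.57], [-1.24, 4.39], [0.2, 2.65], [-2.68, 2.68]. Speed limits (rad/s): [2.57, 2.57, 3.01, 3.14, 3.14, 3.14].

INTERFACE

Orientations are given as a unit quaternion [x, y, z, w].
In Python, from cell import r gives the robot as it stands. The module is installed in compiled form; this text tells all that it offers.
- The arm moves only by the tool carry_out, never from a script. Its argument "targets" is text: rows parted by semicolons, each of 7 numbers parted by spaces: the finger opening in m, from 0 to 0.087, then the shift along the tool's x, y, z in m, then the turn, a rotation vector about the tool's x, y, z in degrees. A call has 1 to 12 rows; each row shifts and turns the pose as measured when the row begins, along the tool's axes as they then stand; what a row does not reach is not made up. A row lasts 1/10 s, in which the tool goes at most 50 mm and 8.59 degrees, less where a joint would pass 70% of its speed; a pose out of reach is approached as far as the arm can. A call is refused whole if a number of a shift passes 0.05 or a number of a turn 8.59, either way. A call with a gripper value outside its range is refused whole. The fingers move at their own pace and stop on an object; the grip force is fixed at half the most. Time passes only in rows, so rows that do not move let the fingers close. It gives the time, the measured TCP pose, the force and the opening at its end, in the units of the state.
- r.sense(): the state, without advancing time (a new reading comes with each control period).
- r.get_image(name): name is "side" or "top"; returns the picture (420x560x3 uint8, red, green, blue); there is no depth.
- r.calibration(name): a dict with "fx", "fy", "cx", "cy" (pixels), "dist" ([k1, k2, p1, p2, k3] as OpenCV has them; the pictures are not rectified), "xyz" and "rotation" of the camera in the world. Camera axes: x right, y down, z forward; pixel columns grow to the right and rows downward; lengths in mm; the calibration is good to about 2 mm. A picture is of the moment at which its call begins. calibration takes no time and is no camera call.
- r.job_done(): hands the job in, once; it reports no verdict.
Trained networks look in the newest picture that a camera, given by its name, has taken for a name from the list of things; names that differ only in an ending like _2 or _b are one class to them, and where a whole thing is asked for, a point or a joint stands for the part that bears it (a point fixed in the world has none). Each returns a list of dicts, best first, with "confidence" (0 to 1); they miss things now and then, are a little off and sometimes report something else, mostly with a low value. They report only what shows in the picture. A call takes as long as a camera call. They do not tell look-alikes from the thing itself.
- r.silhouettes(camera, query): "region" (420x560 bool, what is visible of it) and "at" ([row, column] in pixels, amid what is visible of it).
The state is a dict: "clock": time; "joint_pos": joint angles; "dq": joint speeds; "joint_efforts": joint torques, N m; "position": TCP position; "tool_rot": TCP orientation; "wrist_force": force on the tool from outside, world axes, zero at the start; "wrist_torque": the same for the moment, N m; "gripper_width": finger opening in mm.
Only numpy, scipy, OpenCV 4.12 (cv2) and the standard library are available. Lean on these libraries where they do the work, as an engineer would, in place of code of your own. Each camera call takes 0.05 s, during which the arm holds its last target.

TASK

Load the levelling stand by stacking the spare can squarely on the can that already stands on its platform, without shifting that one, and let go. Then take the steel wedge by its handle and, keeping it flat on the desk, push its thin end under the middle of the platform's front edge until that edge has just lifted about 3 mm off its rests (the line across the taper is then below the edge). Finish still holding the wedge there, with the stack standing and the other things on the desk left where they are.

Things in the scene. Friction and masses are not known exactly. Their poses are not given: they have to be found in the camera images.
- stand: Levelling stand, fixed to the desk: grey U-shaped base, 114 x 134 mm with its foot lugs, rails 11 mm high, under an aluminium platform. Origin on the desk under the platform's centre; +x points from the front edge to the hinge at the back. Open to the front: the tunnel between the side rails is 70 mm wide (y -35 to +35 mm), its floor is the desk, 95 mm deep.
- platform (a joint): Tilt of the platform about its back hinge: 0 when the front rests on the two brass pads, grows as the front edge is lifted (0.027 rad = front edge 3 mm up). It turns freely and falls back under its own weight.
- lip (a point): Middle of the lower front edge of the platform. At rest it is 14 mm above the desk, 55 mm in front (-x) of the stand's origin and 110 mm in front of the hinge. The platform is a plate 110 mm deep, 116 mm wide, 8 mm thick (top face 22 mm above the desk at rest), about 0.35 kg. x axis toward the hinge.
- can_low: Closed white cylindrical can, 47 mm in diameter, 52 mm high, flat top and bottom, about 0.22 kg, standing upright on the platform, within 25 mm of the stand's origin in plan. Origin at the centre of its underside, z up.
- can_spare: A can just like can_low, standing on the desk to one side of the stand. Origin at the centre of its underside, z up.
- wedge: Steel wedge lying flat on the desk, 115 x 26 mm in plan, about 0.3 kg. Origin on the underside below the handle's centre; +x points to the thin end, 105 mm ahead. Its top rises from there 1 in 5 to 21 mm thickness, 25 mm ahead of the origin, then is level to the heel, 10 mm behind it. Handle: upright block 20 x 20 mm, from 21 to 56 mm above the underside.
- wedge_tip (a point): Middle of the wedge's thin end (5 mm thick), at the level of the underside; axes as the wedge. A dark line across the taper 60 mm behind it marks 17 mm thickness. The platform's edge touches the taper 45 mm behind the thin end and is 3 mm up when it stands over the line.
- v_block: Ground steel V-block, 45 x 40 x 36 mm, origin at the centre of its underside. Bystander: leave it where it is.
- ring_gauge: Knurled steel ring, 46 mm across, 16 mm high, origin at the centre of its underside. Bystander: leave it where it is.
- sample_dish: Covered glass dish with three small rings in it, 64 mm across, 14 mm high, origin at the centre of its underside. Bystander: leave it where it is.
- eraser: Eraser in a blue sleeve, 20 x 44 x 12 mm, origin at the centre of its underside. Bystander: leave it where it is.
- usb_stick: Black memory stick, 18 x 53 x 8 mm, origin at the centre of its underside. Bystander: leave it where it is.
Mind the look-alikes: they are no part of the job. Leave any brown or purple look-alike of the can_low alone.

How it is judged (in metres and radians):
On the way:
1. the spare can stands squarely on the lower can and is let go, with the platform still down on its rests (horizontal distance between can_spare and can_low below 0.008 m and z of can_spare in the frame of can_low between 0.049 and 0.055 m and angle between each of can_spare, can_low's own z axis and vertical below 0.12 rad and distance of can_low from where it was at the start of the episode below 0.015 m and contact force between the fingers and can_spare below 0.2 N and linear speed of can_spare below 0.03 m/s and value of joint platform below 0.005 rad), for 0.3 s.
At the end, for the whole second after the job is handed in: Front edge 1.5 to 5 mm off its rests, borne by the wedge alone, which lies flat on the desk, still, gripped (over 2 N), hand clear of the platform; spare can released on the lower one, axes within 8 mm, both within 0.12 rad of upright, lower can moved under 15 mm (horizontal distance between can_spare and can_low below 0.008 m and z of can_spare in the frame of can_low between 0.049 and 0.055 m and angle between each of can_spare, can_low's own z axis and vertical below 0.12 rad and distance of can_low from where it was at the start of the episode below 0.015 m and contact force between the fingers and can_spare below 0.2 N and linear speed of can_spare below 0.03 m/s and z of lip in the frame of stand between 0.0155 and 0.019 m and contact force between wedge and platform above 0.5 N and contact force between each of the fingers, the arm and platform below 0.5 N and contact force between the fingers and wedge above 2 N and height (world z) of each of wedge, wedge_tip below 0.003 m and angle between wedge's own z axis and vertical below 0.06 rad and linear speed of wedge below 0.02 m/s and velocity of joint platform below 0.05 rad/s); the arm keeps its last pose, push and grip.
It fails at once if a bystander (V-block, ring, dish, eraser, memory stick) is pushed more than 25 mm away (distance of any of v_block, ring_gauge, sample_dish, eraser, usb_stick from where it was at the start of the episode above 0.025 m).
It also fails if it takes over 67 s, if anything falls off the work surface, if the arm or the gripper's body presses on something with over 40 N, if the wrist force passes 120 N, or if a joint passes its speed limit or range.

## Working session

There is one attempt and no reset: what is moved stays moved. The work goes in short steps, Python scripts to look and compute and a tool call to move; the robot and the scene stay as the last step left them, time stands still between calls to the robot, and variables do not carry over. Pictures are saved under pics/ and viewed, and the job is handed in when it is done.

Besides the shell and the picture viewer there is one more tool, called after ">>>" as name(argument=value, ...) on one line, values as JSON. carry_out: Moves the arm, as the interface text tells. Its arguments: {"type":"object","properties":{"targets":{"type":"string"}},"required":["targets"]}

```bash
mkdir -p pics; ls
python3 - <<'E'
from cell import r
import cv2
print(r.sense())
for n in("side","top"):
    im=r.get_image(n); cv2.imwrite(f"pics/{n}0.png",im[:,:,::-1]); print(r.calibration(n))
E
```

```text
pics
{'clock': 0.0, 'joint_pos': array([ 1.10290957e+00,  2.21255772e-01,  1.52764448e+00,  3.02252843e-06,
        1.39466168e+00, -1.26113989e-01]), 'dq': array([ 0.00074084,  0.00077696,  0.00039088, -0.00025294,  0.00128355,
        0.00209578]), 'joint_efforts': array([ 2.57939206e-05, -4.94606495e+01, -3.87373102e+01,  6.99137896e-02,
        5.72669541e-02, -1.45654503e-04]), 'position': array([209.19941279, 588.28313375, 221.40121613]), 'tool_rot': array([ 1.70056067e-01,  9.85433897e-01, -9.41097470e-04, -2.89581085e-04]), 'wrist_force': array([-1.38070498, -0.64386631,  0.02973789]), 'wrist_torque': array([-0.00028856,  0.02264222,  0.02248648]), 'gripper_width': 87.00233352430365}
{'fx': 440.6886473941526, 'fy': 440.6886473941526, 'cx': 279.33647296433094, 'cy': 206.70947089307242, 'dist': array([0.04168411, 0.        , 0.        , 0.        , 0.        ]), 'xyz': array([ 577.05779204, -847.74677636,  745.99223739]), 'rotation': array([ 0.90822568,  0.0096947 , -0.00846279, -0.41828281])}
{'fx': 381.4091354970041, 'fy': 381.4091354970041, 'cx': 273.73952672951106, 'cy': 213.9994944385022, 'dist': array([-0.10470011,  0.        ,  0.        ,  0.        ,  0.        ]), 'xyz': array([ 494.73994234,  -49.72061863, 1187.38875208]), 'rotation': array([ 0.71703643, -0.69675437,  0.01620463, -0.01138047])}
```

View pics/side0.png

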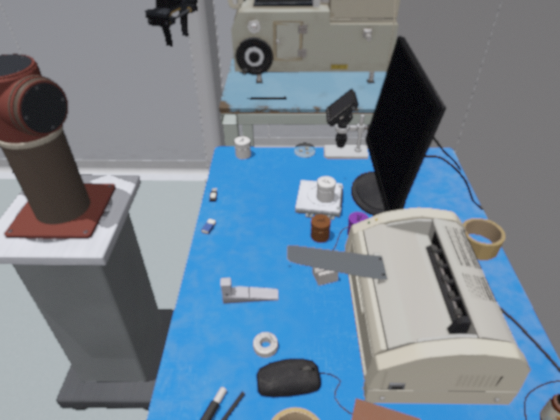

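View pics/top0.png

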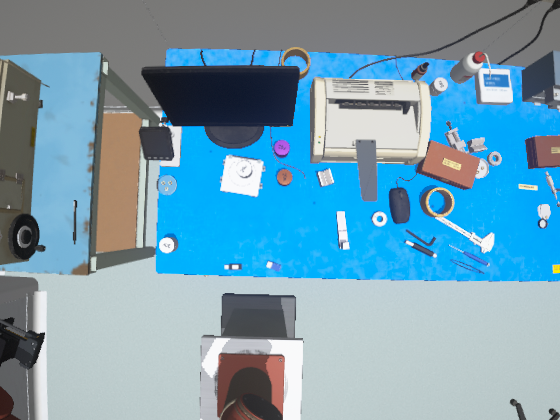

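```bash
cat > h.py <<'E'
from cell import r
import cv2, numpy as np
from scipy.spatial.transform import Rotation as R
def ray(n,uv):
    c=r.calibration(n);K=np.array([[c['fx'],0,c['cx']],[0,c['fy'],c['cy']],[0,0,1]])
    p=cv2.undistortPoints(np.array(uv,float).reshape(-1,1,2),K,np.array(c['dist'])).reshape(-1,2)
    d=np.c_[p,np.ones(len(p))]@R.from_quat(c['rotation']).as_matrix().T
    return np.array(c['xyz']),d
def pix2z(n,uv,z):
    o,d=ray(n,uv); return o+d*((z-o[2])/d[:,2])[:,None]
def proj(n,P):
    c=r.calibration(n);K=np.array([[c['fx'],0,c['cx']],[0,c['fy'],c['cy']],[0,0,1]])
    Rm=R.from_quat(c['rotation']).as_matrix().T
    t=-Rm@np.array(c['xyz'])
    return cv2.projectPoints(np.array(P,float).reshape(-1,1,3),cv2.Rodrigues(Rm)[0],t,K,np.array(c['dist']))[0].reshape(-1,2)
def crop(n,x0,y0,x1,y1,f,name,im=None):
    im=r.get_image(n) if im is None else im
    o=cv2.resize(im[y0:y1,x0:x1],None,fx=f,fy=f,interpolation=cv2.INTER_CUBIC)
    cv2.imwrite('pics/'+name,o[:,:,::-1])
E
python3 - <<'E'
from h import *
t=cv2.imread('pics/top0.png')[:,:,::-1];s=cv2.imread('pics/side0.png')[:,:,::-1]
crop('top',150,130,400,280,3.2,'tc0.png',t); crop('side',190,120,390,370,2.4,'sc0.png',s)
for q in ['can_spare','stand','platform','wedge','v_block','ring_gauge','sample_dish','eraser','usb_stick']:
  for n in('top','side'):
    L=r.silhouettes(n,q)
    for d in L[:5]:
        a=d['at'][::-1]; rr=d['region']; ys,xs=np.nonzero(rr)
        print(q,n,round(d['confidence'],2),np.round(a,1),rr.sum(),(xs.min(),xs.max(),ys.min(),ys.max()),np.round(pix2z(n,[a],10)[0]))
E
```

```text
can_spare top 0.47 [167.7 246.4] 264 (np.int64(159), np.int64(178), np.int64(237), np.int64(252)) [431. 269.  10.]
can_spare side 0.7 [243.5 147.7] 313 (np.int64(235), np.int64(250), np.int64(137), np.int64(158)) [434. 287.  10.]
stand top 0.82 [239.6 179.7] 1243 (np.int64(219), np.int64(264), np.int64(155), np.int64(196)) [644.  52.  10.]
stand side 0.76 [313.2 201.5] 1089 (np.int64(295), np.int64(343), np.int64(181), np.int64(217)) [638.  35.  10.]
stand side 0.43 [266.  346.5] 488 (np.int64(253), np.int64(278), np.int64(332), np.int64(357)) [ 535. -390.   10.]
stand side 0.26 [312.9 202. ] 916 (np.int64(296), np.int64(342), np.int64(181), np.int64(213)) [637.  33.  10.]
platform top 0.7 [237.9 178.5] 1078 (np.int64(220), np.int64(261), np.int64(156), np.int64(196)) [648.  57.  10.]
platform side 0.87 [313.4 200.1] 986 (np.int64(296), np.int64(343), np.int64(180), np.int64(213)) [639.  40.  10.]
platform side 0.74 [324.9 188.6] 453 (np.int64(317), np.int64(336), np.int64(176), np.int64(202)) [671.  90.  10.]
platform side 0.39 [213.1 193.8] 82 (np.int64(209), np.int64(216), np.int6
[... 967 characters left out ...]
.]
ring_gauge side 0.38 [322.2 274.4] 346 (np.int64(311), np.int64(338), np.int64(267), np.int64(285)) [ 649. -212.   10.]
sample_dish top 0.67 [165.6 184.5] 359 (np.int64(157), np.int64(177), np.int64(175), np.int64(195)) [623. 283.  10.]
sample_dish side 0.6 [302.1 149.6] 248 (np.int64(294), np.int64(314), np.int64(142), np.int64(157)) [613. 279.  10.]
eraser side 0.46 [208.  228.5] 134 (np.int64(202), np.int64(215), np.int64(220), np.int64(233)) [379. -72.  10.]
usb_stick side 0.57 [215.1 194.1] 85 (np.int64(210), np.int64(217), np.int64(189), np.int64(201)) [378.  61.  10.]
usb_stick side 0.28 [241.8 145.3] 326 (np.int64(234), np.int64(250), np.int64(136), np.int64(158)) [428. 300.  10.]
```

View pics/tc0.png

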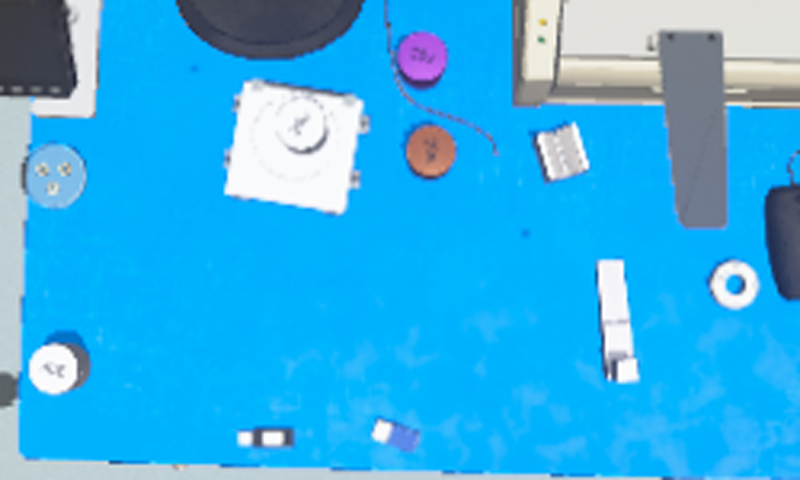

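View pics/sc0.png

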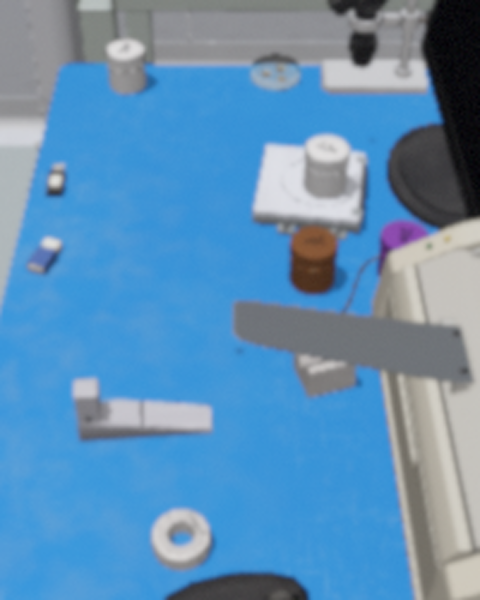

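Run:
```python
from h import *
t=cv2.imread('pics/top0.png')[:,:,::-1];s=cv2.imread('pics/side0.png')[:,:,::-1]
def z(im,x0,y0,x1,y1,f):return cv2.resize(im[y0:y1,x0:x1],None,fx=f,fy=f,interpolation=cv2.INTER_CUBIC)
a=np.hstack([z(t,215,150,269,200,7),z(s,290,172,346,222,7)])
b=np.hstack([z(t,150,228,190,262,7),z(s,225,130,260,164,7)])
cv2.imwrite('pics/za.png',a[:,:,::-1]);cv2.imwrite('pics/zb.png',b[:,:,::-1])
```

```text
(no output)
```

View pics/za.png

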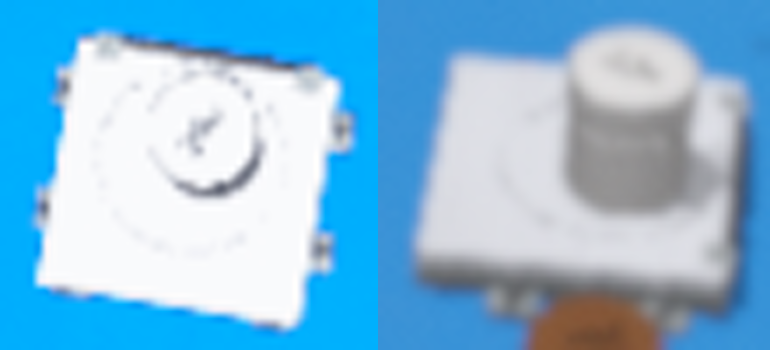

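View pics/zb.png

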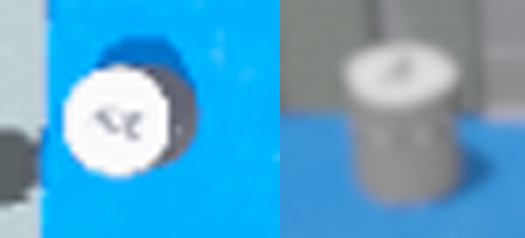

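Run:
```python
from h import *
def c(x0,y0,pts): return (np.array(pts,float)+.5)/7-.5+[x0,y0]
print('spare top',pix2z('top',c(150,228,[[118,120]]),52),'side',pix2z('side',c(225,130,[[122,75]]),52))
print('low top',pix2z('top',c(215,150,[[207,133]]),74),'side',pix2z('side',c(290,172,[[254,70]]),74))
P=pix2z('top',c(215,150,[[80,35],[342,80],[295,328],[38,287]]),22);print(P)
print(P.mean(0), [np.linalg.norm(P[i]-P[(i+1)%4]) for i in range(4)])
Q=pix2z('side',c(290,172,[[72,52],[369,80],[355,290],[37,262]]),22);print(Q,Q.mean(0),[np.linalg.norm(Q[i]-Q[(i+1)%4]) for i in range(4)])
for p in (P,Q):
  f=(p[2]+p[3])/2; b=(p[0]+p[1])/2; d=b-f; print(np.degrees(np.arctan2(d[1],d[0])), np.degrees(np.arctan2(*(p[3]-p[2])[:2][::-1]))-90)
```

```text
spare top [[438.0157276  261.37152531  52.        ]] side [[434.79015351 261.99656532  52.        ]]
low top [[669.38477997  34.08704062  74.        ]] side [[667.09802375  36.56271936  74.        ]]
[[719.59588299  95.52080474  22.        ]
 [702.74151813 -20.60958397  22.        ]
 [592.68622295  -3.34531091  22.        ]
 [607.52478454 109.92938015  22.        ]]
[655.63710215  45.3738225   22.        ] [np.float64(117.34707834134258), np.float64(111.40118097232626), np.float64(114.24245509230536), np.float64(112.99353147109352)]
[[603.96650447 115.52509608  22.        ]
 [717.8024024   99.27838666  22.        ]
 [702.66686028 -23.11598989  22.        ]
 [590.09329288  -9.78154334  22.        ]] [653.63226501  45.47648738  22.        ] [np.float64(114.98942223612289), np.float64(123.32667207897781), np.float64(113.3605554946274), np.float64(126.07228038991467)]
-8.11506282641767 -7.46303816145749
83.32040490832068 83.24473639549169
```

Run:
```python
from h import *
t=cv2.imread('pics/top0.png')[:,:,::-1];s=cv2.imread('pics/side0.png')[:,:,::-1]
def z(im,x0,y0,x1,y1,f):return cv2.resize(im[y0:y1,x0:x1],None,fx=f,fy=f,interpolation=cv2.INTER_CUBIC)
a=np.hstack([z(t,325,205,365,255,8),z(s,215,270,285,320,6)[:400] if 0 else cv2.copyMakeBorder(z(s,215,272,285,310,6),0,400-38*6,0,0,0)])
cv2.imwrite('pics/zw.png',a[:,:,::-1])
def tri(a,b):
    o1,d1=ray('top',[a]);o2,d2=ray('side',[b]);A=np.c_[d1[0],-d2[0]];x=np.linalg.lstsq(A,o2-o1,rcond=None)[0]
    p,q=o1+d1[0]*x[0],o2+d2[0]*x[1];return p,np.linalg.norm(p-q)
print(tri((297,125),(386,213)),tri((300,68),(434,108)))
print('shelf', tri((140,262),(240,140)))
```

```text
(array([ 795.37984001, -116.13875848,  106.9255275 ]), np.float64(7.613342395755434)) (array([ 856.88663795, -104.50335027,  358.64540996]), np.float64(18.172547583964825))
shelf (array([377.51420743, 361.1777579 ,  -8.68109489]), np.float64(37.98886293258564))
```

View pics/zw.png

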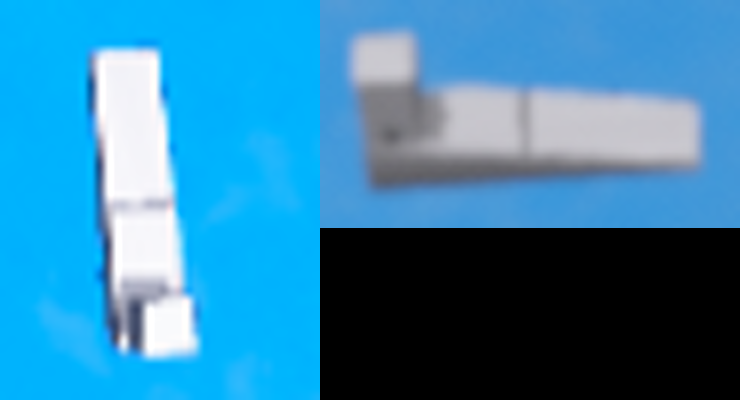

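Run:
```python
from h import *
def c(x0,y0,f,pts): return (np.array(pts,float)+.5)/f-.5+[x0,y0]
h1=pix2z('top',c(325,205,8,[[170,325]]),56)[0];h2=pix2z('side',c(215,272,6,[[63,58]]),56)[0]
t1=pix2z('top',c(325,205,8,[[128,50]]),5)[0];t2=pix2z('side',c(215,272,6,[[380,131]]),5)[0]
l1=pix2z('top',c(325,205,8,[[140,205]]),17)[0];l2=pix2z('side',c(215,272,6,[[205,122]]),17)[0]
for h,t,l in((h1,t1,l1),(h2,t2,l2)): d=(t-h)[:2];print(h,t,l,np.linalg.norm(d),np.degrees(np.arctan2(d[1],d[0])),np.linalg.norm((t-l)[:2]))
```

```text
[ 452.32513249 -273.91604159   56.        ] [ 556.95016543 -265.09463009    5.        ] [ 496.71125746 -268.89967206   17.        ] 104.99626097824424 4.819468409327517 60.35896270331664
[ 448.75229824 -273.57754217   56.        ] [ 554.22200494 -261.88197123    5.        ] [ 493.99400883 -268.59221722   17.        ] 106.11618825762133 6.327696077205264 60.60065112312856
```

```bash
cat > plan.py <<'E'
from h import *
import sys
def plan(x,y,z,phi,w,n=None,step=45):
    s=r.sense();p=np.array(s['position']);Rm=R.from_quat(s['tool_rot'])
    f=np.radians(phi);Y=np.array([np.cos(f),np.sin(f),0]);Z=np.array([0,0,-1.]);X=np.cross(Y,Z)
    Rt=R.from_matrix(np.c_[X,Y,Z]);T=np.array([x,y,z],float)
    cur=np.degrees(np.arctan2(*Rm.as_matrix()[:2,1][::-1]))
    rv=(Rm.inv()*Rt).as_rotvec(degrees=True)
    print('t',round(s['clock'],2),'pos',p.round(1),'phi',round(cur,1),'w',round(s['gripper_width'],1),'F',np.round(s['wrist_force'],1),'d',(T-p).round(1),'rv',rv.round(2),'toolz',Rm.as_matrix()[:,2].round(4))
    m=n or int(max(1,np.ceil(np.linalg.norm(T-p)/step),np.ceil(np.linalg.norm(rv)/8)))
    out=[];st=rv/m
    for i in range(m):
        d=Rm.inv().apply((T-p)/m)/1000
        out.append(f"{w} "+" ".join(f"{v:.4f}" for v in d)+" "+" ".join(f"{v:.2f}" for v in st))
        p=p+(T-p)/m*0+ (T-p)/m if 0 else p
        Rm=Rm*R.from_rotvec(st,degrees=True)
    print(';'.join(out))
a=[float(v) for v in sys.argv[1:]]
plan(*a[:5],n=int(a[5]) if len(a)>5 else None)
E
python3 plan.py 436.5 261.7 150 0 0.087
```

```text
t 1.0 pos [209.5 588.8 222.5] phi 70.4 w 86.7 F [-0.5 -0.3  0.3] d [ 227.  -327.1  -72.5] rv [-0.    0.   70.42] toolz [-0. -0. -1.]
0.087 -0.0359 -0.0258 0.0081 -0.00 0.00 7.82;0.087 -0.0391 -0.0207 0.0081 -0.00 0.00 7.82;0.087 -0.0416 -0.0151 0.0081 -0.00 0.00 7.82;0.087 -0.0432 -0.0093 0.0081 -0.00 0.00 7.82;0.087 -0.0441 -0.0034 0.0081 -0.00 0.00 7.82;0.087 -0.0442 0.0027 0.0081 -0.00 0.00 7.82;0.087 -0.0434 0.0087 0.0081 -0.00 0.00 7.82;0.087 -0.0418 0.0145 0.0081 -0.00 0.00 7.82;0.087 -0.0394 0.0200 0.0081 -0.00 0.00 7.82
```

```bash
python3 plan.py 290 300 215 35 0.087
```

```text
t 1.0 pos [209.5 588.8 222.5] phi 70.4 w 86.7 F [-0.5 -0.3  0.3] d [  80.5 -288.8   -7.5] rv [-0.    0.   35.42] toolz [-0. -0. -1.]
0.087 -0.0247 -0.0350 0.0011 -0.00 0.00 5.06;0.087 -0.0277 -0.0327 0.0011 -0.00 0.00 5.06;0.087 -0.0304 -0.0301 0.0011 -0.00 0.00 5.06;0.087 -0.0330 -0.0273 0.0011 -0.00 0.00 5.06;0.087 -0.0353 -0.0243 0.0011 -0.00 0.00 5.06;0.087 -0.0373 -0.0211 0.0011 -0.00 0.00 5.06;0.087 -0.0390 -0.0178 0.0011 -0.00 0.00 5.06
```

>>> carry_out(targets="0.087 -0.025 -0.035 0.001 0 0 5;0.087 -0.028 -0.033 0.001 0 0 5;0.087 -0.03 -0.03 0.001 0 0 5;0.087 -0.033 -0.027 0.001 0 0 5;0.087 -0.035 -0.024 0.001 0 0 5;0.087 -0.037 -0.021 0.001 0 0 5;0.087 -0.039 -0.018 0.001 0 0 5")

```text
clock: 1.7
position: [289.5, 294.9, 213.6]
tool_rot: [0.465, 0.885, 0.001, 0.0]
wrist_force: [0.8, 0.3, 0.4]
gripper_width: 87.2
```

```bash
python3 plan.py 436.5 261.7 120 0 0.087
```

```text
t 1.7 pos [289.5 294.9 213.6] phi 34.6 w 87.2 F [0.8 0.3 0.4] d [147.  -33.2 -93.6] rv [ 8.000e-02 -3.000e-02  3.456e+01] toolz [ 1.2e-03  9.0e-04 -1.0e+00]
0.087 -0.0221 0.0204 0.0188 0.02 -0.01 6.91;0.087 -0.0195 0.0229 0.0188 0.02 -0.01 6.91;0.087 -0.0166 0.0251 0.0187 0.02 -0.01 6.91;0.087 -0.0135 0.0269 0.0187 0.02 -0.01 6.91;0.087 -0.0101 0.0284 0.0187 0.02 -0.01 6.91
```

>>> carry_out(targets="0.087 -0.022 0.02 0.019 0 0 6.9;0.087 -0.02 0.023 0.019 0 0 6.9;0.087 -0.017 0.025 0.019 0 0 6.9;0.087 -0.013 0.027 0.019 0 0 6.9;0.087 -0.01 0.028 0.019 0 0 6.9;0.087 0 0 0 0 0 0")

```text
clock: 2.3
position: [444.5, 254.3, 121.4]
tool_rot: [0.718, 0.696, 0.007, 0.002]
wrist_force: [-0.3, 0.2, -0.2]
gripper_width: 87.0
```

```bash
python3 plan.py 436.5 261.7 75 0 0.087
python3 - <<'E'
from h import *
t=r.get_image('top');s=r.get_image('side')
def z(im,x0,y0,x1,y1,f):return cv2.resize(im[y0:y1,x0:x1],None,fx=f,fy=f,interpolation=cv2.INTER_CUBIC)
cv2.imwrite('pics/g1.png',np.hstack([z(t,120,200,220,300,4),z(s,190,80,290,180,4)])[:,:,::-1])
E
```

```text
t 2.3 pos [444.5 254.3 121.4] phi -1.9 w 87.0 F [-0.3  0.2 -0.2] d [ -8.    7.4 -46.4] rv [ 0.76 -0.4  -1.85] toolz [ 0.0134  0.0068 -0.9999]
0.087 0.0034 -0.0044 0.0232 0.38 -0.20 -0.92;0.087 0.0036 -0.0042 0.0232 0.38 -0.20 -0.92
```

View pics/g1.png

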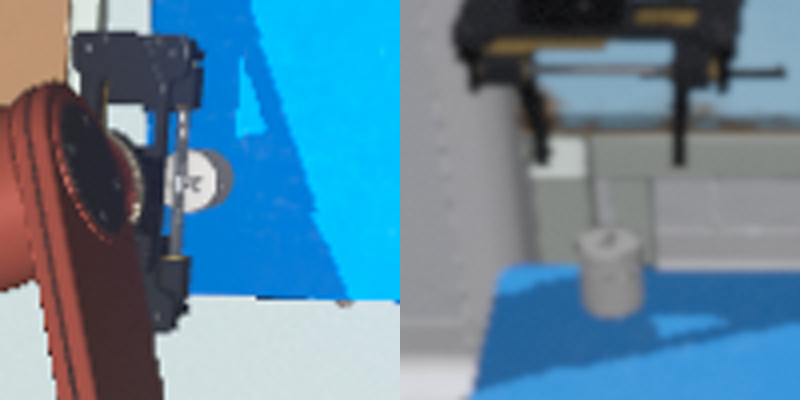

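>>> carry_out(targets="0.087 0.004 -0.004 0.015 0.4 -0.2 -0.9;0.087 0.0035 -0.004 0.015 0.4 -0.2 -0.9;0.087 0 0 0 0 0 0")

```text
clock: 2.7
position: [433.7, 265.6, 93.3]
tool_rot: [0.703, 0.711, 0.002, -0.0]
wrist_force: [-1.3, -1.1, 0.1]
gripper_width: 87.1
```

```bash
python3 plan.py 436.5 261.7 16 0 0.087 4
```

```text
t 2.7 pos [433.7 265.6  93.3] phi 0.7 w 87.1 F [-1.3 -1.1  0.1] d [  2.8  -3.9 -77.3] rv [ 0.11 -0.14  0.71] toolz [ 0.0018  0.0025 -1.    ]
0.087 -0.0010 0.0006 0.0193 0.03 -0.04 0.18;0.087 -0.0010 0.0007 0.0193 0.03 -0.04 0.18;0.087 -0.0010 0.0007 0.0193 0.03 -0.04 0.18;0.087 -0.0010 0.0007 0.0193 0.03 -0.04 0.18
```

>>> carry_out(targets="0.087 -0.002 0.001 0.015 0 0 0.5;0.087 -0.001 0.001 0.015 0 0 0;0.087 0 0 0 0 0 0")

```text
clock: 3.0
position: [433.9, 264.6, 62.8]
tool_rot: [0.704, 0.71, 0.002, -0.0]
wrist_force: [-0.5, 0.4, -0.4]
gripper_width: 87.2
```

```bash
python3 plan.py 436.5 261.7 16 0 0.087 3
```

```text
t 3.0 pos [433.9 264.6  62.8] phi 0.5 w 87.2 F [-0.5  0.4 -0.4] d [  2.6  -2.9 -46.8] rv [ 0.13 -0.16  0.55] toolz [ 0.0023  0.0028 -1.    ]
0.087 -0.0010 0.0008 0.0156 0.04 -0.05 0.18;0.087 -0.0010 0.0008 0.0156 0.04 -0.05 0.18;0.087 -0.0010 0.0008 0.0156 0.04 -0.05 0.18
```

>>> carry_out(targets="0.087 -0.002 0.002 0.015 0 0 0;0.087 -0.002 0.002 0.015 0 0 0;0.087 -0.001 0 0.014 0 0 0;0.087 0 0 0 0 0 0")

```text
clock: 3.4
position: [438.4, 261.4, 19.2]
tool_rot: [0.702, 0.712, 0.003, 0.0]
wrist_force: [-0.5, 0.7, -0.7]
gripper_width: 86.7
```

```bash
python3 plan.py 436.5 261.7 16 0 0.087 1
```

```text
t 3.4 pos [438.4 261.4  19.2] phi 0.8 w 86.7 F [-0.5  0.7 -0.7] d [-1.9  0.3 -3.2] rv [ 0.29 -0.23  0.75] toolz [ 0.0051  0.0041 -1.    ]
0.087 0.0003 -0.0019 0.0031 0.29 -0.23 0.75
```

>>> carry_out(targets="0.087 0 -0.001 0.002 0.3 -0.2 0;0.06 0 0 0 0 0 0;0.05 0 0 0 0 0 0;0.04 0 0 0 0 0 0;0.03 0 0 0 0 0 0;0.03 0 0 0 0 0 0;0.03 0 0 0 0 0 0")

```text
clock: 4.1
position: [438.3, 262.2, 19.1]
tool_rot: [0.702, 0.712, 0.001, -0.0]
wrist_force: [-3.9, -0.8, 2.4]
gripper_width: 46.9
```

```bash
python3 plan.py 436.5 261.7 60 0 0.03 2
```

```text
t 4.1 pos [438.3 262.2  19.1] phi 0.8 w 46.9 F [-3.9 -0.8  2.4] d [-1.8 -0.5 40.9] rv [ 0.05 -0.07  0.76] toolz [ 9.0e-04  1.2e-03 -1.0e+00]
0.03 -0.0002 -0.0009 -0.0205 0.03 -0.03 0.38;0.03 -0.0002 -0.0009 -0.0205 0.03 -0.03 0.38
```

>>> carry_out(targets="0.03 0 0 -0.015 0 0 0;0.03 0 0 -0.03 0 0 0;0.03 0 0 -0.03 0 0 0;0.03 0 0 -0.03 0 0 0;0.03 0 0 -0.025 0 0 0;0.03 0 0 0 0 0 0")

```text
clock: 4.7
position: [435.0, 260.6, 149.8]
tool_rot: [0.702, 0.712, -0.003, -0.002]
wrist_force: [1.1, 0.0, -1.8]
gripper_width: 45.2
```

```bash
python3 plan.py 610 80 155 80 0.03 12
```

```text
t 4.7 pos [435.  260.6 149.8] phi 0.7 w 45.2 F [ 1.1  0.  -1.8] d [ 175.  -180.6    5.2] rv [ -0.39  -0.17 -79.25] toolz [-0.0066 -0.002  -1.    ]
0.03 -0.0152 0.0144 -0.0005 -0.03 -0.01 -6.60;0.03 -0.0168 0.0125 -0.0005 -0.03 -0.01 -6.60;0.03 -0.0181 0.0105 -0.0005 -0.03 -0.01 -6.60;0.03 -0.0192 0.0084 -0.0005 -0.03 -0.01 -6.60;0.03 -0.0200 0.0061 -0.0005 -0.03 -0.01 -6.60;0.03 -0.0206 0.0038 -0.0004 -0.03 -0.01 -6.60;0.03 -0.0209 0.0014 -0.0004 -0.03 -0.01 -6.60;0.03 -0.0209 -0.0011 -0.0004 -0.03 -0.01 -6.60;0.03 -0.0207 -0.0035 -0.0004 -0.03 -0.01 -6.60;0.03 -0.0201 -0.0058 -0.0004 -0.03 -0.01 -6.60;0.03 -0.0193 -0.0081 -0.0004 -0.03 -0.01 -6.60;0.03 -0.0183 -0.0103 -0.0004 -0.03 -0.01 -6.60
```

>>> carry_out(targets="0.03 -0.015 0.014 0 0 0 -6.6;0.03 -0.017 0.0125 0 0 0 -6.6;0.03 -0.018 0.0105 0 0 0 -6.6;0.03 -0.019 0.0085 0 0 0 -6.6;0.03 -0.02 0.006 0 0 0 -6.6;0.03 -0.0205 0.004 0 0 0 -6.6;0.03 -0.021 0.0015 0 0 0 -6.6;0.03 -0.021 -0.001 0 0 0 -6.6;0.03 -0.0205 -0.0035 0 0 0 -6.6;0.03 -0.02 -0.006 0 0 0 -6.6;0.03 -0.015 -0.008 0 0 0 -4;0.03 0 0 0 0 0 0")

```text
clock: 5.9
position: [588.3, 92.7, 122.3]
tool_rot: [0.141, 0.99, -0.005, -0.016]
wrist_force: [0.2, 0.5, -1.4]
gripper_width: 44.9
```

```bash
python3 plan.py 655 42 150 82 0.03
```

```text
t 5.9 pos [588.3  92.7 122.3] phi 73.8 w 44.9 F [ 0.2  0.5 -1.4] d [ 66.7 -50.7  27.7] rv [-0.71 -1.82 -8.23] toolz [-0.0336 -0.0054 -0.9994]
0.03 -0.0387 -0.0152 -0.0149 -0.35 -0.91 -4.11;0.03 -0.0377 -0.0179 -0.0143 -0.35 -0.91 -4.11
```

>>> carry_out(targets="0.03 0 0 -0.027 0 -1.8 0;0.03 -0.012 -0.006 0 0 0 -2;0.03 -0.02 -0.008 0 0 0 -3;0.03 -0.02 -0.008 0 0 0 -3;0.03 -0.01 -0.006 0 0 0 0;0.03 0 0 0 0 0 0")

```text
clock: 6.5
position: [637.0, 53.6, 138.0]
tool_rot: [0.074, 0.997, -0.007, -0.009]
wrist_force: [-0.5, 0.0, -1.5]
gripper_width: 44.8
```

```bash
python3 plan.py 668 35.3 130 82 0.03
python3 - <<'E'
from h import *
t=r.get_image('top');s=r.get_image('side')
def z(im,x0,y0,x1,y1,f):return cv2.resize(im[y0:y1,x0:x1],None,fx=f,fy=f,interpolation=cv2.INTER_CUBIC)
cv2.imwrite('pics/g2.png',np.hstack([z(t,200,130,280,210,5),z(s,280,120,360,200,5)])[:,:,::-1])
E
```

```text
t 6.5 pos [637.   53.6 138. ] phi 81.5 w 44.8 F [-0.5  0.  -1.5] d [ 31.  -18.3  -8. ] rv [-0.87 -1.02 -0.48] toolz [-0.0197 -0.0125 -0.9997]
0.03 -0.0335 -0.0134 0.0076 -0.87 -1.02 -0.48
```

View pics/g2.png

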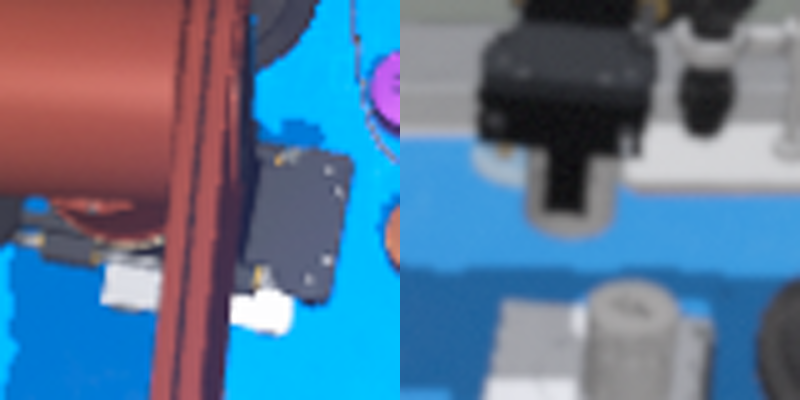

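>>> carry_out(targets="0.03 -0.012 -0.005 0 -0.9 -1 0;0.03 -0.012 -0.005 0 0 0 0;0.03 -0.008 -0.003 0 0 0 0;0.03 0 0 0 0 0 0;0.03 0 0 0 0 0 0")

```text
clock: 7.1
position: [666.8, 37.0, 137.4]
tool_rot: [0.074, 0.997, 0.001, -0.0]
wrist_force: [0.3, -0.4, -2.0]
gripper_width: 45.2
```

```bash
python3 plan.py 668 35.3 110 82 0.03
python3 - <<'E'
from h import *
s=r.get_image('side')
crop('side',290,110,360,220,5,'g3.png',s)
E
```

```text
t 7.1 pos [666.8  37.  137.4] phi 81.5 w 45.2 F [ 0.3 -0.4 -2. ] d [  1.2  -1.7 -27.4] rv [ 0.14 -0.04 -0.45] toolz [-4.0e-04  2.6e-03 -1.0e+00]
0.03 -0.0014 -0.0016 0.0274 0.14 -0.04 -0.45
```

View pics/g3.png

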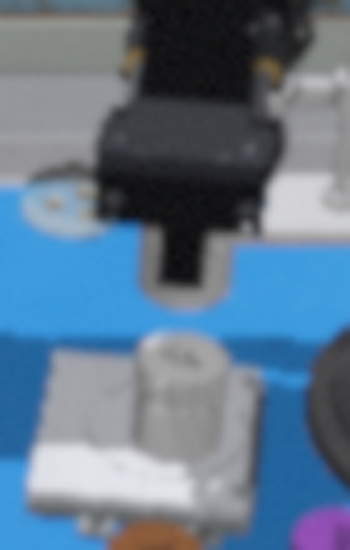

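```bash
cat > ov.py <<'E'
from h import *
def cyl(n,x,y,z,h=52,rad=23.5):
    a=np.linspace(0,2*np.pi,120);P=np.vstack([np.c_[x+rad*np.cos(a),y+rad*np.sin(a),np.full(120,q)] for q in(z,z+h)])
    return cv2.convexHull(proj(n,P).astype(np.float32)).reshape(-1,2)
def ov(im,n,box,f,cans,name):
    x0,y0,x1,y1=box
    o=cv2.resize(im[y0:y1,x0:x1],None,fx=f,fy=f,interpolation=cv2.INTER_CUBIC)
    for c,col in cans:
        p=((cyl(n,*c)-[x0,y0]+.5)*f-.5)
        cv2.polylines(o,[np.round(p*8).astype(int)],True,col,1,cv2.LINE_AA,3)
    cv2.imwrite('pics/'+name,o[:,:,::-1])
E
python3 - <<'E'
from ov import *
s=r.get_image('side'); p=r.sense()['position']; print(p)
ov(s,'side',(300,130,350,210),7,[((668.3,35.3,22),(255,0,0)),((p[0],p[1],p[2]-19.1),(0,255,0))],'o1.png')
E
```

```text
[666.5978538   37.19751881 137.4412899 ]
```

View pics/o1.png

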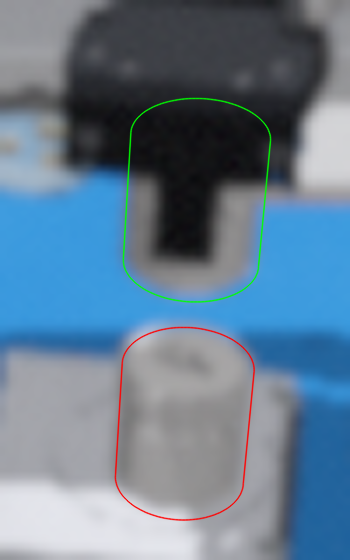

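Run:
```python
from ov import *
s=r.get_image('side').astype(int)
sat=s[:,:,2]-s[:,:,0]
for y in list(range(156,174))+list(range(175,206,2)): print(y,sat[y,312:342], s[y,312:342,1] if y>174 else '')
for c in [(668.3,35.3,22),(666.6,37.2,118.3)]: 
    h=cyl('side',*c); print(h[:,0].min(),h[:,0].max(),h[:,1].min(),h[:,1].max())
```

```text
156 [130 148 155 156 147 114  53   8   0   0   1   2   4   3   1   2   3   2
   2   0   0  -1   0  -1   1   3  10  12  13  14] 
157 [152 160 162 161 148 111  50   7  -1   0   0   0   4   2  -2   5   1   0
   1   1  -1   0  -1  -1   1   4   6   7  12  17] 
158 [160 161 163 161 148 108  48   6  -1   0   0   2   2   5   1   0   3   2
   0   0  -2   0  -1   3  15  30  37  39  42  45] 
159 [162 163 162 161 147 108  46   6   0  -1   0   3   3   2   2   5   1   3
   2   0  -1  -2   1  11  44  82  96  98 100 102] 
160 [163 162 162 160 147 108  45   7   0  -1   0   2   2   4   0   2   2   1
   0   0  -1   0   2  20  68 118 140 143 143 144] 
161 [162 162 163 161 148 107  45   6  -1   0   1   0   2   0   2   4   2   1
   1  -1   0  -1   3  24  76 130 153 157 156 159] 
162 [163 163 163 160 148 103  43   6  -1   0   1   2   3   2   0   0   2   2
   0  -1  -1  -1   3  26  79 134 159 162 160 160] 
163 [162 161 163 159 144  97  36   4   0   0  -1   1   2   5   2  -1   4   0
   1  -1   0   0   4  26  82 137 159 162 161 161] 
164 [163 163 163 158 140  92  32   3   0   0   0   1   1   3   1   2   1   0
[... 4222 characters left out ...]
 0  0  1  0  0  0  1  2  3  5  7  7  7
  8  8  7  7 11 40] [221 222 224 224 221 214 207 195 181 169 162 159 158 155 150 146 144 145
 149 152 156 158 160 157 150 151 149 132  99  78]
203 [ 8  8  7  8  8  8  7  8  8  7  7  6  7  7  6  6  6  6  6  7  6  8  7  7
  7  7  8  8 14 49] [220 216 216 222 225 225 225 224 222 218 213 212 211 208 197 174 161 159
 160 159 157 152 153 156 157 158 151 127  93  80]
205 [ 8  8  8  7  7  8  7  8  7  7  8  8  8  8  7  8  7  7  7  7  7  7  8  8
  7  8  7  8 17 58] [227 226 225 227 227 224 222 222 224 223 221 221 220 217 205 187 168 160
 160 160 160 161 162 162 160 157 145 117  85  81]
315.98868 335.7998 176.27802 203.77945
317.11633 338.15094 143.57956 172.64667
```

>>> carry_out(targets="0.03 -0.002 -0.002 0.01 0 0 0;0.03 0 0 0.01 0 0 0;0.03 0 0 0.01 0 0 0;0.03 0 0 0 0 0 0;0.03 0 0 0 0 0 0")

```text
clock: 7.75
position: [666.8, 35.7, 103.4]
tool_rot: [0.073, 0.997, 0.001, -0.002]
wrist_force: [0.4, 0.1, -2.2]
gripper_width: 44.9
```

```bash
python3 plan.py 668.5 35.3 96 82 0.03
```

```text
t 7.75 pos [666.8  35.7 103.4] phi 81.6 w 44.9 F [ 0.4  0.1 -2.2] d [ 1.7 -0.4 -7.4] rv [ 0.14 -0.19 -0.38] toolz [-0.0029  0.0028 -1.    ]
0.03 -0.0017 -0.0001 0.0074 0.14 -0.19 -0.38
```

>>> carry_out(targets="0.03 -0.003 0 0.003 0.1 -0.2 0;0.03 0 0 0.002 0 0 0;0.03 0 0 0 0 0 0;0.03 0 0 0 0 0 0")

```text
clock: 8.15
position: [670.5, 35.3, 98.5]
tool_rot: [0.073, 0.997, 0.0, 0.001]
wrist_force: [-0.3, 1.3, -1.6]
gripper_width: 45.0
```

```bash
python3 plan.py 668.5 35.3 94 82 0.03
python3 - <<'E'
from ov import *
s=r.get_image('side'); p=r.sense()['position']
ov(s,'side',(300,130,350,210),7,[((668.3,35.3,22),(255,0,0)),((p[0],p[1],p[2]-19.1),(0,255,0))],'o2.png')
s=s.astype(int);sat=s[:,:,2]-s[:,:,0]
for y in range(162,184): print(y,sat[y,313:340],s[y,313:340,1])
E
```

```text
t 8.15 pos [670.5  35.3  98.5] phi 81.6 w 45.0 F [-0.3  1.3 -1.6] d [-2.  -0.  -4.5] rv [ 0.03  0.08 -0.37] toolz [ 1.4e-03  3.0e-04 -1.0e+00]
0.03 0.0019 -0.0003 0.0045 0.03 0.08 -0.37
162 [ 2  3 -1  3  1  2  5  4  5  3  3  3  3  1  4  2  2  7  4  2  6  3  4  5
  4  6  4] [27 23 19 20 18 16 19 21 18 23 18 20 20 23 23 20 21 23 22 26 26 27 27 29
 26 27 26]
163 [ 3  2  4  3 -1  2  0  1  3  3  4  4  4  6  3  1  0  3  0  1  3  4  3  3
  2  1  5] [41 35 26 24 18 18 17 20 19 19 21 19 22 17 21 19 18 21 21 18 19 22 18 19
 20 16 15]
164 [4 6 4 1 2 1 3 1 5 2 1 3 4 1 1 2 0 1 2 2 4 2 2 4 5 3 1] [54 48 35 21 19 18 16 18 17 17 18 16 19 20 18 19 20 20 18 20 16 20 16 18
 22 18 23]
165 [6 5 3 4 3 1 1 2 3 3 2 2 2 3 1 1 1 4 3 4 7 3 0 4 0 2 2] [55 51 36 19 16 16 16 17 19 17 14 18 19 21 19 20 21 22 19 22 17 22 17 19
 21 28 31]
166 [6 6 2 2 1 3 0 1 1 2 4 5 4 3 1 3 4 1 2 6 4 4 2 2 4 3 5] [45 39 29 25 20 17 18 19 17 17 20 17 17 18 19 19 18 19 20 15 17 19 14 20
 26 40 47]
167 [30 19  9  6  4  4  2  3  3  2  2  3  3  1  2  2  7  4  2  3  1  2  2  2
  4  3  5] [39 35 22 23 19 17 17 19 20 18 20 18 18 18 18 18 2
[... 2814 characters left out ...]
14  97  81  77  71  66  63  61  61  79
 110 134 139 137 129 117 107 104 102]
181 [ 38  41  40  34  21   6   1  -1  -1   0  -1  -1  -1   0  -1  -1  -1   0
  -1  -1  -1   2  18  55  96 113 117] [141 140 139 135 131 132 126 124 121 118 115 115 113 108 104 102 100 106
 122 137 140 137 130 117 106 103 103]
182 [17 17 18 16  9  2  0 -1 -1  0 -1  0 -1 -1  0  0  0  0  0 -2 -1  2 19 51
 73 82 90] [155 156 155 147 136 138 135 133 130 130 131 133 132 131 131 130 129 131
 137 139 141 139 134 124 119 118 113]
183 [ 8  9  9  8  4  0 -1 -1 -1  0 -1  0 -1 -1  0  0 -1  0 -1 -1 -1  2 13 31
 40 45 50] [162 163 160 151 136 135 142 142 140 138 137 138 139 140 141 142 142 143
 142 142 140 142 142 141 142 141 135]
```

View pics/o2.png

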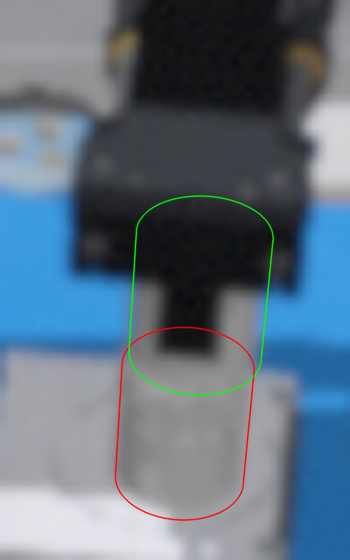

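>>> carry_out(targets="0.03 0.0025 0 0.002 0 0 0;0.03 0 0 0 0 0 0;0.03 0 0 0.001 0 0 0;0.03 0 0 0 0 0 0;0.03 0 0 0 0 0 0")

```text
clock: 8.7
position: [668.0, 35.7, 96.0]
tool_rot: [0.073, 0.997, 0.0, 0.001]
wrist_force: [0.1, -0.4, -2.1]
gripper_width: 45.3
```

```bash
python3 plan.py 669 35.3 94 82 0.03; python3 plan.py 669 35.3 93 82 0.03
```

```text
t 8.7 pos [668.   35.7  96. ] phi 81.6 w 45.3 F [ 0.1 -0.4 -2.1] d [ 1.  -0.4 -2. ] rv [ 0.04  0.14 -0.37] toolz [ 2.5e-03  3.0e-04 -1.0e+00]
0.03 -0.0010 -0.0003 0.0020 0.04 0.14 -0.37
t 8.7 pos [668.   35.7  96. ] phi 81.6 w 45.3 F [ 0.1 -0.4 -2.1] d [ 1.  -0.4 -3. ] rv [ 0.04  0.14 -0.37] toolz [ 2.5e-03  3.0e-04 -1.0e+00]
0.03 -0.0010 -0.0003 0.0030 0.04 0.14 -0.37
```

>>> carry_out(targets="0.03 -0.001 0 0.0015 0 0.1 0;0.03 0 0 0.001 0 0 0;0.03 0 0 0 0 0 0")

```text
clock: 9.0
position: [669.4, 35.5, 93.6]
tool_rot: [0.073, 0.997, 0.0, 0.001]
wrist_force: [-1.0, 0.6, -2.1]
gripper_width: 45.2
```

```bash
python3 plan.py 669 35.3 93 82 0.03
```

```text
t 9.0 pos [669.4  35.5  93.6] phi 81.6 w 45.2 F [-1.   0.6 -2.1] d [-0.4 -0.2 -0.6] rv [ 0.04  0.06 -0.37] toolz [ 1.1e-03  5.0e-04 -1.0e+00]
0.03 0.0004 -0.0003 0.0006 0.04 0.06 -0.37
```

>>> carry_out(targets="0.03 0 0 0.001 0 0 0;0.03 0 0 0 0 0 0")

```text
clock: 9.2
position: [669.9, 35.5, 93.7]
tool_rot: [0.073, 0.997, 0.0, 0.001]
wrist_force: [-0.1, -0.1, -1.7]
gripper_width: 45.4
```

>>> carry_out(targets="0.03 0 0 0.001 0 0 0;0.03 0 0 0 0 0 0")

```text
clock: 9.4
position: [670.2, 35.5, 93.5]
tool_rot: [0.073, 0.997, 0.0, 0.001]
wrist_force: [-1.5, 0.2, -0.9]
gripper_width: 45.0
```

Run:
```python
from ov import *
s=r.get_image('side'); p=r.sense()['position'];print(p)
ov(s,'side',(300,130,350,210),7,[],'o3.png')
s=s.astype(int);sat=s[:,:,2]-s[:,:,0]
for y in range(173,204,1): print(y,sat[y,313:340] if y<184 else '',s[y,313:340,1])
```

```text
[670.22403232  35.56104481  93.48706877]
173 [159 160 159 155 135  86  29   4   0   0   2   2   1   2   1   4   0   2
   1  -1   0   0   9  41  83 107 111] [152 150 150 149 140 123 108 105  98  71  36  19  18  20  14  20  26  35
  64  83  90  83  75  78  86  91  92]
174 [163 162 162 157 135  81  24   2   0   1   0   2   3   0   1   4   2   1
  -1   0  -2   0  13  57 113 143 144] [154 154 154 153 143 126 114 114 107  78  41  20  16  16  17  20  23  47
  86 113 121 116 111 116 127 131 130]
175 [163 162 162 158 133  78  21   1   0   0   2   2  -1   1   3   1   1   0
   0  -1   0   0  15  62 122 153 158] [154 155 155 152 143 125 116 114 108  77  40  21  15  19  16  18  28  54
  96 125 132 130 129 134 144 149 148]
176 [162 162 161 157 131  75  19   1   0   0   2   2   3   2   1   0   2   0
  -1   0  -1   1  16  64 124 157 161] [153 154 152 150 142 124 116 116 107  77  39  22  17  15  13  19  28  57
  99 129 135 135 134 138 148 152 153]
177 [158 157 157 151 123  69  17   1   0  -1   0   0   1   2   4   2   0   0
  -1  -1  -1   2  18  66 123 153 157] [144 145 145 142 136 122 116 117 108  74
[... 2992 characters left out ...]
138]
198  [166 164 160 148 132 127 130 138 147 149 145 144 144 145 147 144 144 141
 140 137 142 155 162 164 160 151 135]
199  [168 167 166 159 146 136 135 140 148 150 145 143 145 144 145 143 144 141
 140 141 147 157 163 162 156 149 135]
200  [186 187 187 184 178 166 154 150 153 150 145 144 145 145 145 144 144 144
 145 148 153 160 161 157 152 148 134]
201  [209 210 212 213 210 201 187 175 168 156 148 146 146 146 145 146 146 149
 154 156 160 160 157 152 153 151 133]
202  [216 218 222 225 224 220 213 205 194 179 161 152 151 151 150 150 154 157
 159 160 159 156 154 152 155 153 131]
203  [215 216 222 226 226 225 224 222 216 201 177 162 159 159 159 159 160 160
 160 157 153 154 157 158 159 151 126]
```

View pics/o3.png

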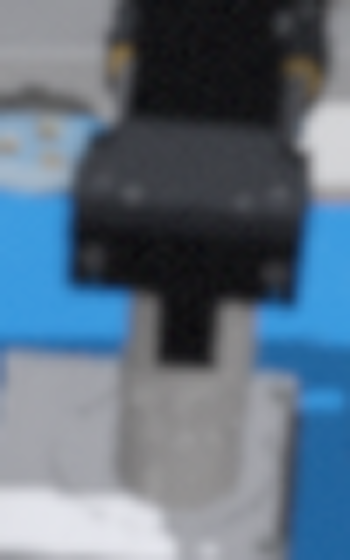

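>>> carry_out(targets="0.05 0 0 0.0005 0 0 0;0.06 0 0 0 0 0 0;0.075 0 0 0 0 0 0;0.085 0 0 0 0 0 0;0.085 0 0 0 0 0 0")

```text
clock: 9.95
position: [670.7, 35.4, 92.5]
tool_rot: [0.073, 0.997, 0.0, 0.002]
wrist_force: [-0.5, -0.8, -0.5]
gripper_width: 74.1
```

```bash
python3 plan.py 669 35.3 160 82 0.085
python3 - <<'E'
from ov import *
s=r.get_image('side')
ov(s,'side',(290,130,350,210),7,[],'o4.png')
E
```

```text
t 9.95 pos [670.7  35.4  92.5] phi 81.6 w 74.1 F [-0.5 -0.8 -0.5] d [-1.7 -0.1 67.5] rv [ 0.05  0.24 -0.38] toolz [ 4.2e-03  3.0e-04 -1.0e+00]
0.085 0.0007 -0.0001 -0.0337 0.02 0.12 -0.19;0.085 0.0008 -0.0001 -0.0337 0.02 0.12 -0.19
```

View pics/o4.png

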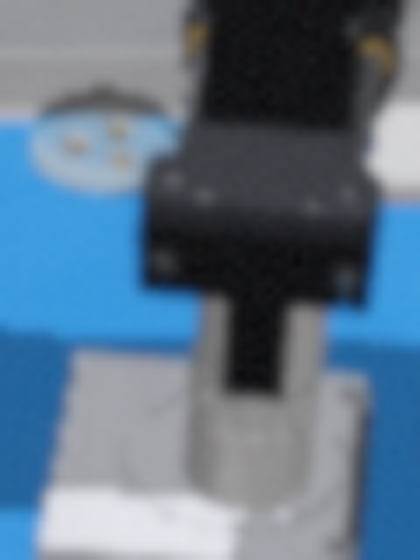

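>>> carry_out(targets="0.087 0 0 0 0 0 0;0.087 0.001 0 -0.01 0 0.2 0;0.087 0 0 -0.02 0 0 0;0.087 0 0 -0.03 0 0 0;0.087 0 0 -0.03 0 0 0;0.087 0 0 0 0 0 0")

```text
clock: 10.6
position: [668.8, 35.5, 186.9]
tool_rot: [0.073, 0.997, 0.0, -0.001]
wrist_force: [0.6, 0.3, 0.7]
gripper_width: 86.9
```

```bash
python3 plan.py 560 30 190 82 0.087 5
```

```text
t 10.6 pos [668.8  35.5 186.9] phi 81.6 w 86.9 F [0.6 0.3 0.7] d [-108.8   -5.5    3.1] rv [ 0.04 -0.12 -0.38] toolz [-0.002   0.0011 -1.    ]
0.087 0.0214 -0.0043 -0.0006 0.01 -0.02 -0.08;0.087 0.0214 -0.0042 -0.0006 0.01 -0.02 -0.08;0.087 0.0214 -0.0042 -0.0006 0.01 -0.02 -0.08;0.087 0.0214 -0.0042 -0.0006 0.01 -0.02 -0.08;0.087 0.0214 -0.0042 -0.0006 0.01 -0.02 -0.08
```

>>> carry_out(targets="0.087 0.03 -0.004 0 0 0 -1;0.087 0.03 -0.015 0 0 0 -1;0.087 0.025 -0.03 0 0 0 -1.5;0.087 0.022 -0.035 0 0 0 -1.5;0.087 0.02 -0.035 0 0 0 -1.5;0.087 0.018 -0.035 0 0 0 -1.5;0.087 0.016 -0.035 0 0 0 -1.5;0.087 0.014 -0.035 0 0 0 -1.5;0.087 0 0 0 0 0 0")

```text
clock: 11.5
position: [477.0, -178.8, 187.0]
tool_rot: [-0.029, 1.0, 0.0, 0.001]
wrist_force: [0.1, 0.9, -0.6]
gripper_width: 86.8
```

```bash
python3 plan.py 450.5 -273.7 130 95.5 0.087
python3 - <<'E'
from ov import *
s=r.get_image('side');t=r.get_image('top')
def z(im,x0,y0,x1,y1,f):return cv2.resize(im[y0:y1,x0:x1],None,fx=f,fy=f,interpolation=cv2.INTER_CUBIC)
cv2.imwrite('pics/st.png',np.hstack([z(t,215,145,275,205,6),z(s,290,145,350,205,6)])[:,:,::-1])
ov(s,'side',(300,140,350,210),7,[((668.3,35.3,22),(255,0,0)),((668.3,35.3,74),(0,255,0))],'st2.png')
E
```

```text
t 11.5 pos [ 477.  -178.8  187. ] phi 93.4 w 86.8 F [ 0.1  0.9 -0.6] d [-26.5 -94.9 -57. ] rv [ 0.02  0.06 -2.15] toolz [ 1.1e-03  4.0e-04 -1.0e+00]
0.087 0.0107 -0.0311 0.0190 0.01 0.02 -0.72;0.087 0.0111 -0.0309 0.0190 0.01 0.02 -0.72;0.087 0.0115 -0.0308 0.0190 0.01 0.02 -0.72
```

View pics/st.png

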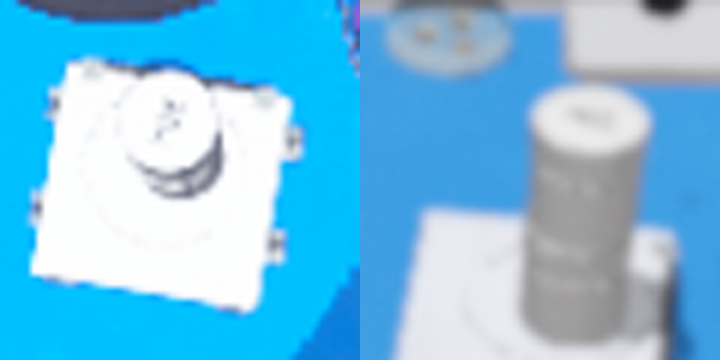

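View pics/st2.png

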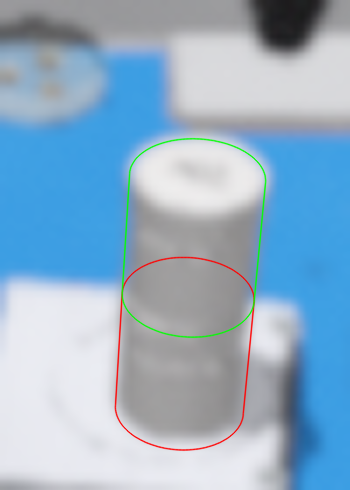

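Run:
```python
from h import *
print(pix2z('top',[[243.2,164.6]],126),pix2z('side',[[290+(590-360)/6-.4,145+121/6-.4]],126))
```

```text
[[672.38124087  33.19519105 126.        ]] [[668.86333437  35.55481443 126.        ]]
```

>>> carry_out(targets="0.087 0.011 -0.03 0.015 0 0 -0.8;0.087 0.009 -0.03 0.015 0 0 -0.8;0.087 0.006 -0.02 0.01 0 0 -0.5;0.087 0 0 0 0 0 0")

```text
clock: 12.0
position: [461.1, -254.5, 146.1]
tool_rot: [-0.052, 0.999, 0.002, 0.002]
wrist_force: [-0.6, 0.5, -0.5]
gripper_width: 86.8
```

```bash
python3 plan.py 450.5 -273.7 80 95.5 0.087
python3 - <<'E'
from ov import *
s=r.get_image('side');t=r.get_image('top')
def z(im,x0,y0,x1,y1,f):return cv2.resize(im[y0:y1,x0:x1],None,fx=f,fy=f,interpolation=cv2.INTER_CUBIC)
cv2.imwrite('pics/w1.png',np.hstack([z(t,300,200,380,280,5),z(s,200,230,280,310,5)])[:,:,::-1])
E
```

```text
t 12.0 pos [ 461.1 -254.5  146.1] phi 95.9 w 86.8 F [-0.6  0.5 -0.5] d [-10.6 -19.2 -66.1] rv [0.19 0.29 0.43] toolz [ 0.0047  0.0039 -1.    ]
0.087 0.0064 -0.0091 0.0330 0.10 0.14 0.21;0.087 0.0063 -0.0091 0.0330 0.10 0.14 0.21
```

View pics/w1.png

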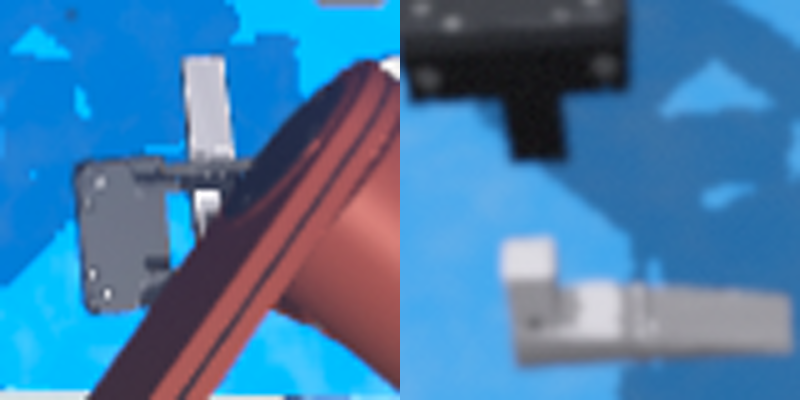

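>>> carry_out(targets="0.087 0.006 -0.008 0.02 0 0.2 0;0.087 0.004 -0.006 0.02 0 0 0;0.087 0.002 -0.004 0.015 0 0 0;0.087 0 0 0 0 0 0")

```text
clock: 12.5
position: [457.2, -267.2, 94.5]
tool_rot: [-0.055, 0.998, 0.001, 0.004]
wrist_force: [-0.4, 0.7, 0.3]
gripper_width: 87.0
```

```bash
python3 plan.py 450.5 -273.7 28 95.5 0.087
```

```text
t 12.5 pos [ 457.2 -267.2   94.5] phi 96.3 w 87.0 F [-0.4  0.7  0.3] d [ -6.7  -6.5 -66.5] rv [0.07 0.48 0.84] toolz [ 0.0083  0.002  -1.    ]
0.087 0.0040 -0.0029 0.0332 0.03 0.24 0.42;0.087 0.0038 -0.0029 0.0332 0.03 0.24 0.42
```

>>> carry_out(targets="0.087 0.007 -0.005 0.015 0 0.5 0.5;0.087 0.003 -0.003 0.015 0 0 0;0.087 0 0 0 0 0 0")

```text
clock: 12.8
position: [450.2, -275.1, 64.8]
tool_rot: [-0.052, 0.999, -0.0, 0.001]
wrist_force: [-0.6, -0.6, 0.3]
gripper_width: 87.2
```

```bash
python3 plan.py 450.5 -273.7 28 95.5 0.087;python3 - <<'E'
from ov import *
s=r.get_image('side');t=r.get_image('top')
def z(im,x0,y0,x1,y1,f):return cv2.resize(im[y0:y1,x0:x1],None,fx=f,fy=f,interpolation=cv2.INTER_CUBIC)
cv2.imwrite('pics/w2.png',np.hstack([z(t,300,200,380,280,5),z(s,200,230,280,310,5)])[:,:,::-1])
E
```

```text
t 12.8 pos [ 450.2 -275.1   64.8] phi 96.0 w 87.2 F [-0.6 -0.6  0.3] d [  0.3   1.4 -36.8] rv [-0.06  0.11  0.48] toolz [ 2.e-03 -8.e-04 -1.e+00]
0.087 -0.0004 0.0014 0.0368 -0.06 0.11 0.48
```

View pics/w2.png

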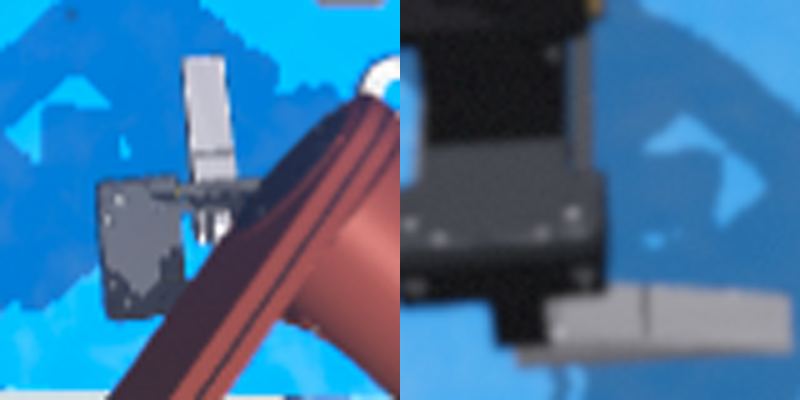

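>>> carry_out(targets="0.087 0 0.001 0.013 0 0.1 0.4;0.087 0 0.001 0.013 0 0 0;0.087 0 0 0.009 0 0 0;0.087 0 0 0 0 0 0")

```text
clock: 13.3
position: [452.0, -274.3, 29.7]
tool_rot: [-0.048, 0.999, -0.002, 0.002]
wrist_force: [0.2, 0.3, 0.3]
gripper_width: 87.2
```

```bash
python3 plan.py 450.5 -273.7 28 95.5 0.087
```

```text
t 13.3 pos [ 452.  -274.3   29.7] phi 95.5 w 87.2 F [0.2 0.3 0.3] d [-1.5  0.6 -1.7] rv [-0.23  0.21  0.02] toolz [ 0.004  -0.0037 -1.    ]
0.087 0.0014 0.0008 0.0017 -0.23 0.21 0.02
```

>>> carry_out(targets="0.087 0.0015 0.001 0.001 -0.2 0.2 0;0.06 0 0 0 0 0 0;0.04 0 0 0 0 0 0;0.03 0 0 0 0 0 0;0.02 0 0 0 0 0 0;0.01 0 0 0 0 0 0;0.005 0 0 0 0 0 0;0.005 0 0 0 0 0 0;0.005 0 0 0 0 0 0")

```text
clock: 14.2
position: [451.1, -274.1, 29.7]
tool_rot: [-0.048, 0.999, -0.001, 0.001]
wrist_force: [0.1, -0.1, 0.1]
gripper_width: 31.0
```

```bash
python3 plan.py 450.5 -273.7 40 95.5 0.005;python3 - <<'E'
from ov import *
s=r.get_image('side');t=r.get_image('top')
def z(im,x0,y0,x1,y1,f):return cv2.resize(im[y0:y1,x0:x1],None,fx=f,fy=f,interpolation=cv2.INTER_CUBIC)
cv2.imwrite('pics/w3.png',np.hstack([z(t,300,200,380,280,5),z(s,200,230,280,310,5)])[:,:,::-1])
E
```

```text
t 14.2 pos [ 451.1 -274.1   29.7] phi 95.5 w 31.0 F [ 0.1 -0.1  0.1] d [-0.6  0.4 10.3] rv [-0.1   0.07  0.02] toolz [ 0.0013 -0.0016 -1.    ]
0.005 0.0005 0.0004 -0.0103 -0.10 0.07 0.02
```

View pics/w3.png

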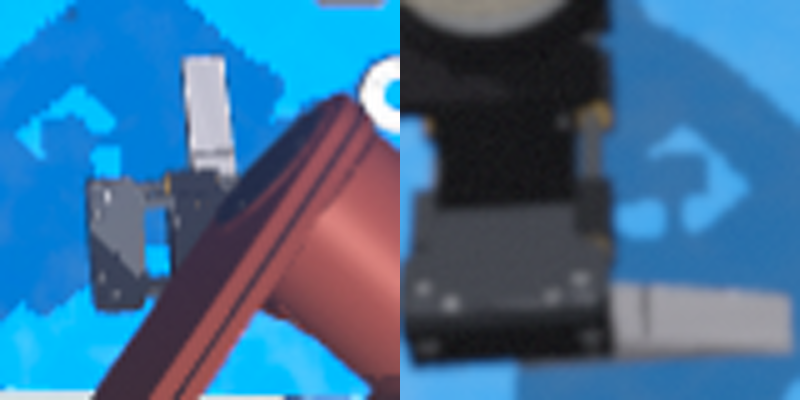

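Still closing (31 mm); wait more.

>>> carry_out(targets="0.005 0 0 0 0 0 0;0.005 0 0 0 0 0 0;0.005 0 0 0 0 0 0;0.005 0 0 0 0 0 0")

```text
clock: 14.7
position: [450.9, -274.0, 29.6]
tool_rot: [-0.048, 0.999, -0.001, 0.0]
wrist_force: [0.1, -1.2, 0.6]
gripper_width: 19.7
```

```bash
python3 plan.py 450.5 -273.7 40 95.5 0.005
```

```text
t 14.7 pos [ 450.9 -274.    29.6] phi 95.5 w 19.7 F [ 0.1 -1.2  0.6] d [-0.4  0.3 10.4] rv [-0.08  0.05  0.01] toolz [ 0.001  -0.0013 -1.    ]
0.005 0.0004 0.0003 -0.0104 -0.08 0.05 0.01
```

>>> carry_out(targets="0.005 0 0 -0.01 0 0 0;0.005 0 0 -0.02 0 0 0;0.005 0 0 -0.02 0 0 0;0.005 0 0 0 0 0 0")

```text
clock: 15.1
position: [448.5, -272.1, 79.5]
tool_rot: [-0.048, 0.999, 0.002, -0.002]
wrist_force: [0.5, -0.4, -3.0]
gripper_width: 19.9
```

```bash
python3 plan.py 467 -110 85 89 0.005 8
```

```text
t 15.1 pos [ 448.5 -272.1   79.5] phi 95.5 w 19.9 F [ 0.5 -0.4 -3. ] d [ 18.5 162.1   5.5] rv [ 0.17 -0.25  6.52] toolz [-0.0044  0.0028 -1.    ]
0.005 -0.0042 0.0199 -0.0006 0.02 -0.03 0.82;0.005 -0.0040 0.0200 -0.0006 0.02 -0.03 0.82;0.005 -0.0037 0.0201 -0.0006 0.02 -0.03 0.82;0.005 -0.0034 0.0201 -0.0007 0.02 -0.03 0.82;0.005 -0.0031 0.0202 -0.0007 0.02 -0.03 0.82;0.005 -0.0028 0.0202 -0.0007 0.02 -0.03 0.82;0.005 -0.0025 0.0202 -0.0007 0.02 -0.03 0.82;0.005 -0.0022 0.0203 -0.0007 0.02 -0.03 0.82
```

>>> carry_out(targets="0.005 -0.004 0.015 -0.001 0 0 0.8;0.005 -0.004 0.02 -0.001 0 0 0.8;0.005 -0.004 0.02 -0.001 0 0 0.8;0.005 -0.003 0.02 -0.001 0 0 0.8;0.005 -0.003 0.02 -0.001 0 0 0.8;0.005 -0.003 0.02 -0.001 0 0 0.8;0.005 -0.003 0.02 -0.001 0 0 0.8;0.005 -0.002 0.02 -0.001 0 0 0.8;0.005 0 0 0 0 0 0")

```text
clock: 16.0
position: [462.6, -108.5, 80.8]
tool_rot: [0.011, 1.0, 0.004, -0.007]
wrist_force: [0.1, 0.1, -3.5]
gripper_width: 19.6
```

```bash
python3 plan.py 465 69.6 75 82.5 0.005 9;python3 - <<'E'
from ov import *
crop('side',180,150,350,330,4,'w4.png')
E
```

```text
t 16.0 pos [ 462.6 -108.5   80.8] phi 88.7 w 19.6 F [ 0.1  0.1 -3.5] d [  2.4 178.1  -5.8] rv [ 0.35 -0.82  6.21] toolz [-0.0138  0.0073 -0.9999]
0.005 0.0002 0.0198 0.0008 0.04 -0.09 0.69;0.005 0.0004 0.0198 0.0008 0.04 -0.09 0.69;0.005 0.0006 0.0198 0.0008 0.04 -0.09 0.69;0.005 0.0009 0.0198 0.0007 0.04 -0.09 0.69;0.005 0.0011 0.0198 0.0007 0.04 -0.09 0.69;0.005 0.0014 0.0197 0.0007 0.04 -0.09 0.69;0.005 0.0016 0.0197 0.0007 0.04 -0.09 0.69;0.005 0.0018 0.0197 0.0007 0.04 -0.09 0.69;0.005 0.0021 0.0197 0.0007 0.04 -0.09 0.69
```

View pics/w4.png

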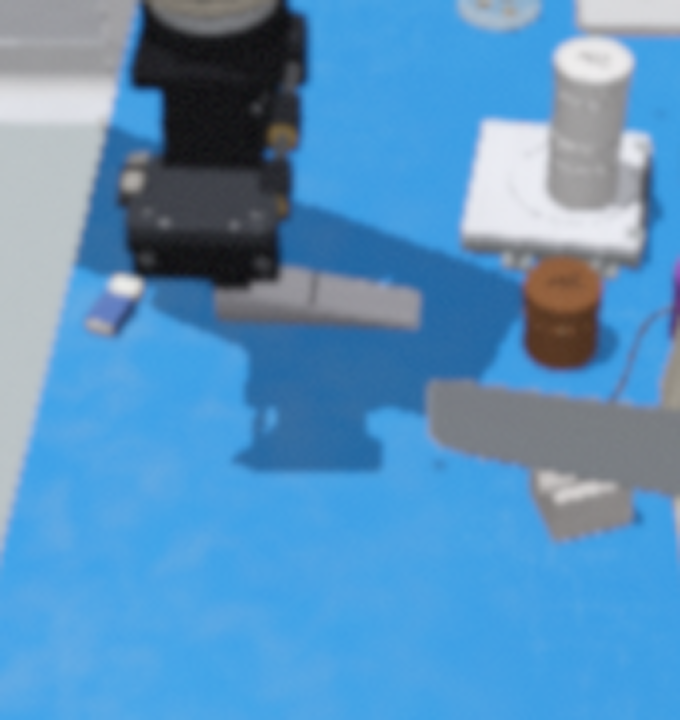

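>>> carry_out(targets="0.005 0 0.018 0 0.3 -0.8 0.7;0.005 0 0.02 0 0 0 0.7;0.005 0.001 0.02 0 0 0 0.7;0.005 0.001 0.02 0 0 0 0.7;0.005 0.001 0.02 0 0 0 0.7;0.005 0.001 0.02 0 0 0 0.7;0.005 0.001 0.02 0 0 0 0.7;0.005 0.002 0.02 0 0 0 0.7;0.005 0.001 0.018 0 0 0 0.6;0.005 0 0 0 0 0 0")

```text
clock: 17.05
position: [465.9, 63.8, 75.9]
tool_rot: [0.07, 0.998, -0.002, -0.002]
wrist_force: [0.5, 0.1, -3.4]
gripper_width: 20.0
```

```bash
python3 plan.py 465 70.4 40 82.5 0.005
```

```text
t 17.05 pos [465.9  63.8  75.9] phi 82.0 w 20.0 F [ 0.5  0.1 -3.4] d [ -0.9   6.6 -35.9] rv [-0.23 -0.23 -0.48] toolz [-0.0045 -0.0035 -1.    ]
0.005 0.0016 0.0066 0.0359 -0.23 -0.23 -0.48
```

>>> carry_out(targets="0.005 0.001 0.004 0.012 -0.2 -0.2 -0.5;0.005 0.001 0.003 0.012 0 0 0;0.005 0 0 0.01 0 0 0;0.005 0 0 0 0 0 0;0.005 0 0 0 0 0 0")

```text
clock: 17.55
position: [464.7, 67.2, 38.9]
tool_rot: [0.065, 0.998, -0.002, -0.001]
wrist_force: [-0.4, -0.4, -2.7]
gripper_width: 19.9
```

```bash
python3 plan.py 465 70.4 29.6 82.5 0.005
python3 - <<'E'
from ov import *
s=r.get_image('side');t=r.get_image('top')
crop('side',180,150,350,260,4.5,'w5s.png',s);crop('top',210,140,310,270,4.5,'w5t.png',t)
E
```

```text
t 17.55 pos [464.7  67.2  38.9] phi 82.5 w 19.9 F [-0.4 -0.4 -2.7] d [ 0.3  3.2 -9.3] rv [-0.18 -0.11  0.01] toolz [-0.0023 -0.0029 -1.    ]
0.005 0.0001 0.0032 0.0093 -0.18 -0.11 0.01
```

View pics/w5s.png

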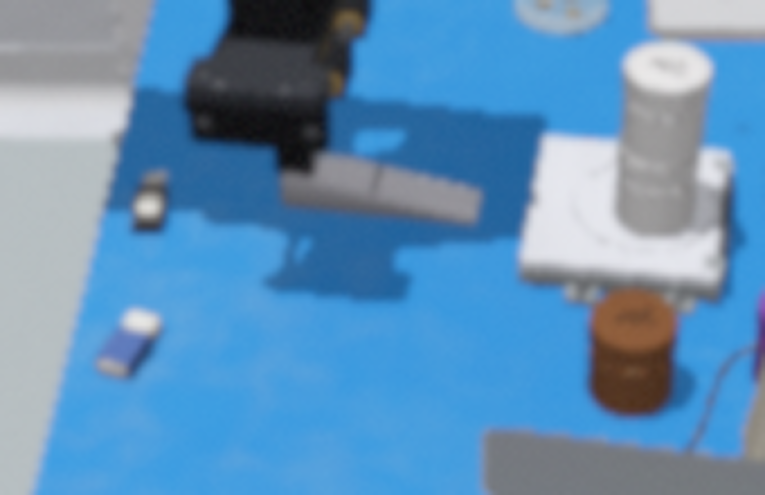

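View pics/w5t.png

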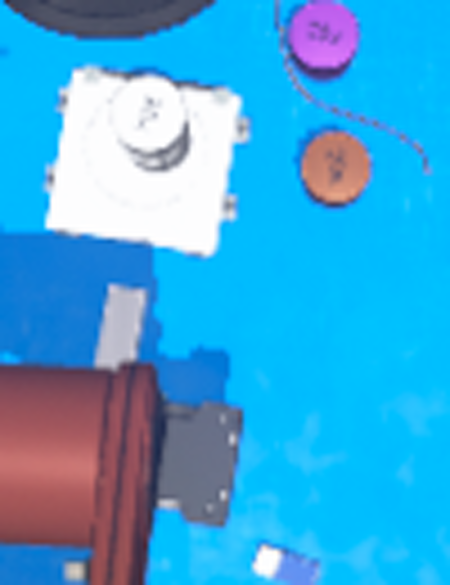

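Run:
```python
from ov import *
crop('top',212,184,272,224,12,'w6t.png')
```

```text
(no output)
```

View pics/w6t.png

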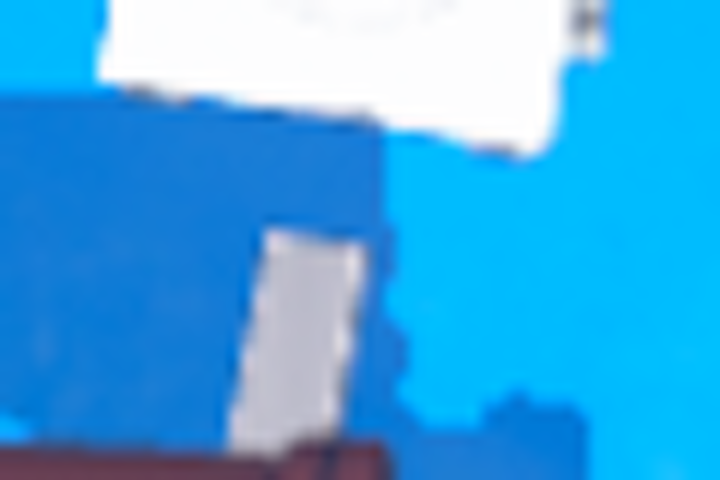

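Run:
```python
from ov import *
def c(p,z): return pix2z('top',[(np.array(p)+.5)/12-.5+[212,184]],z)[0]
A,B=c((98,80),22),c((548,155),22);T=c((317,237),14);M=c((284,440),24)
m=(A+B)/2;print(A,B,m,np.linalg.norm(A-B),np.degrees(np.arctan2(*(A-B)[:2][::-1]))-90)
print(T,M,np.degrees(np.arctan2(*(T-M)[:2][::-1])))
u=np.array([np.cos(np.radians(-7.5)),np.sin(np.radians(-7.5))]);n=np.array([-u[1],u[0]])
d=(T-m)[:2];print('tip rel lip along',d@u,'lateral',d@n)
p=r.sense()['position'];d=T-p;print('tip rel tcp',d[:2]@u,d[:2]@n)
```

```text
[608.61851409 110.86743245  22.        ] [592.63832397  -4.86125706  22.        ] [600.62841903  53.0030877   22.        ] 116.82677798084595 -7.861869936108349
[570.49782965  54.14817417  14.        ] [517.91642007  59.99143965  24.        ] -6.3411460971173295
tip rel lip along -30.02228178653517 lateral -2.7975410017509295
tip rel tcp 106.31103411518154 0.5154436480637378
```

>>> carry_out(targets="0.005 0 0.003 0.004 -0.2 -0.1 0.3;0.005 0 0.001 0.002 0 0 0;0.005 0 0 0 0 0 0")

```text
clock: 18.0
position: [466.7, 71.7, 34.2]
tool_rot: [0.068, 0.998, 0.001, 0.002]
wrist_force: [-0.3, -0.3, -3.5]
gripper_width: 19.7
```

```bash
python3 plan.py 464.7 70.4 29.6 82.2 0.005
```

```text
t 18.0 pos [466.7  71.7  34.2] phi 82.2 w 19.7 F [-0.3 -0.3 -3.5] d [-2.  -1.3 -4.6] rv [ 0.07  0.2  -0.02] toolz [ 3.7e-03  8.0e-04 -1.0e+00]
0.005 0.0019 -0.0016 0.0046 0.07 0.20 -0.02
```

>>> carry_out(targets="0.005 0 -0.001 0.002 0 0.2 0;0.005 0 0 0.001 0 0 0;0.005 0 0 0 0 0 0")

```text
clock: 18.3
position: [466.8, 70.8, 31.1]
tool_rot: [0.068, 0.998, 0.001, 0.0]
wrist_force: [0.5, -0.9, -3.0]
gripper_width: 19.9
```

```bash
python3 plan.py 466 70.8 29.6 82.2 0.005
```

```text
t 18.3 pos [466.8  70.8  31.1] phi 82.2 w 19.9 F [ 0.5 -0.9 -3. ] d [-0.8  0.  -1.5] rv [0.07 0.01 0.01] toolz [ 4.0e-04  1.2e-03 -1.0e+00]
0.005 0.0008 -0.0001 0.0015 0.07 0.01 0.01
```

>>> carry_out(targets="0.005 0 0 0.001 0 0 0;0.005 0 0 0.0005 0 0 0;0.005 0 0 0 0 0 0")

```text
clock: 18.6
position: [466.9, 70.8, 29.7]
tool_rot: [0.068, 0.998, 0.001, 0.0]
wrist_force: [-0.9, 0.1, -2.5]
gripper_width: 19.8
```

```bash
python3 plan.py 466 70.8 29.6 82.2 0.005
```

```text
t 18.6 pos [466.9  70.8  29.7] phi 82.2 w 19.8 F [-0.9  0.1 -2.5] d [-0.9  0.  -0.1] rv [0.07 0.01 0.01] toolz [ 4.0e-04  1.2e-03 -1.0e+00]
0.005 0.0008 -0.0001 0.0001 0.07 0.01 0.01
```

>>> carry_out(targets="0.005 0 0 0.001 0 0 0;0.005 0 0 0.0005 0 0 0;0.005 0 0 0 0 0 0")

```text
clock: 18.9
position: [467.0, 70.8, 29.7]
tool_rot: [0.068, 0.998, 0.001, -0.0]
wrist_force: [-0.1, -0.8, -2.9]
gripper_width: 19.8
```

```bash
python3 plan.py 466 70.8 29.6 82.2 0.005
python3 - <<'E'
from ov import *
s=r.get_image('side');t=r.get_image('top')
crop('side',230,170,350,230,6,'w7s.png',s);crop('top',212,184,272,224,12,'w7t.png',t)
E
```

```text
t 18.9 pos [467.   70.8  29.7] phi 82.2 w 19.8 F [-0.1 -0.8 -2.9] d [-1.  -0.  -0.1] rv [ 0.06 -0.01  0.03] toolz [ 0.     0.001 -1.   ]
0.005 0.0010 -0.0002 0.0001 0.06 -0.01 0.03
```

View pics/w7s.png

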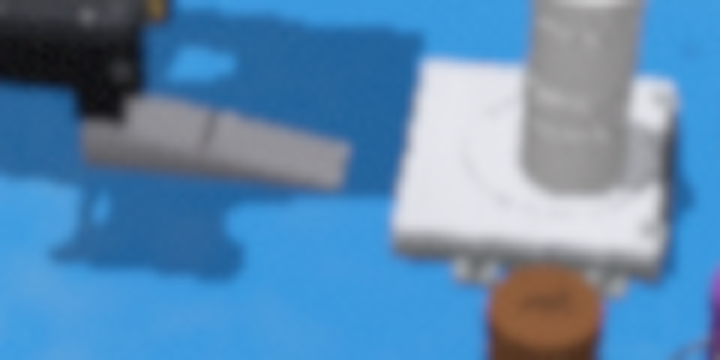

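View pics/w7t.png

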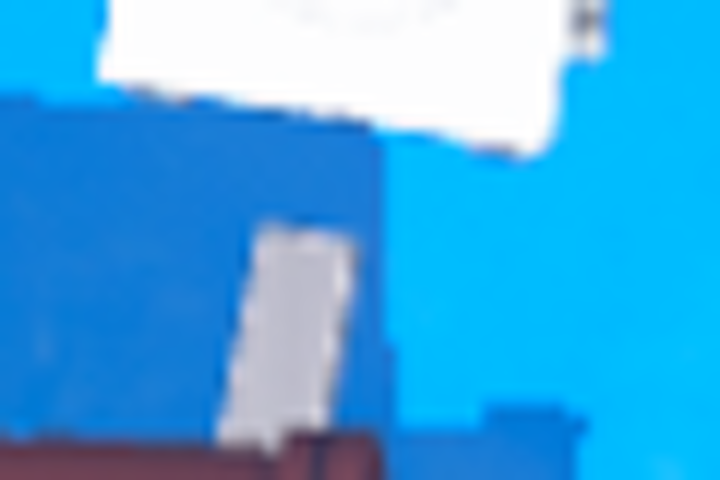

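>>> carry_out(targets="0.005 0 0 0.002 0 0 0")

```text
clock: 19.1
position: [467.2, 71.0, 29.3]
tool_rot: [0.068, 0.998, 0.001, -0.0]
wrist_force: [-16.8, 1.3, 37.4]
gripper_width: 19.5
```

>>> carry_out(targets="0.005 0 0 0.003 0 0 0")

```text
clock: 19.2
position: [467.3, 71.1, 29.3]
tool_rot: [0.067, 0.998, 0.0, -0.001]
wrist_force: [-19.6, -1.5, 37.5]
gripper_width: 19.4
```

Run:
```python
from ov import *
def c(p,z): return pix2z('top',[(np.array(p)+.5)/12-.5+[212,184]],z)[0]
T=c((307,231),5);M=c((273,435),16);m=np.array([600.63,53.])
a=np.radians(-7.8);u=np.array([np.cos(a),np.sin(a)]);n=np.array([-u[1],u[0]])
d=T[:2]-m;print(T,M,np.degrees(np.arctan2(*(T-M)[:2][::-1])),'tip rel lip',d@u,d@n)
d=T-r.sense()['position'];print('tip rel tcp',d[:2]@u,d[:2]@n,r.sense()['wrist_force'])
```

```text
[572.56095877  57.58719761   5.        ] [519.27379935  63.60683104  16.        ] -6.44514743658387 tip rel lip -28.43189613619698 0.7353501295757136
tip rel tcp 106.16632829482838 0.8894001599246654 [-19.61509136  -1.50363981  37.49971477]
```

>>> carry_out(targets="0.005 0 0 0 0 0 0;0.005 -0.005 0 0 0 0 0;0.005 -0.007 0 0.0003 0 0 0;0.005 -0.007 0 0.0003 0 0 0;0.005 -0.007 0 0.0003 0 0 0;0.005 -0.007 0 0.0003 0 0 0;0.005 -0.007 0 0.0003 0 0 0;0.005 -0.004 0 0.0003 0 0 0")

```text
clock: 20.0
position: [504.7, 66.8, 29.2]
tool_rot: [0.067, 0.998, 0.001, -0.014]
wrist_force: [-11.1, 1.0, 14.0]
gripper_width: 19.6
```

```bash
python3 plan.py 509.5 64.7 29.5 82.2 0.005
python3 - <<'E'
from ov import *
s=r.get_image('side');t=r.get_image('top')
crop('side',230,170,350,230,6,'w8s.png',s);crop('top',212,184,272,224,12,'w8t.png',t)
E
```

```text
t 20.0 pos [504.7  66.8  29.2] phi 82.3 w 19.6 F [-11.1   1.   14. ] d [ 4.8 -2.1  0.3] rv [ 0.01 -1.64  0.13] toolz [-0.0283  0.004  -0.9996]
0.005 -0.0051 -0.0015 -0.0004 0.01 -1.64 0.13
```

View pics/w8s.png

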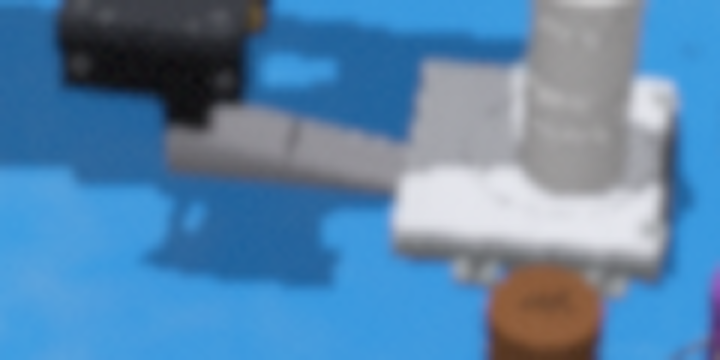

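View pics/w8t.png

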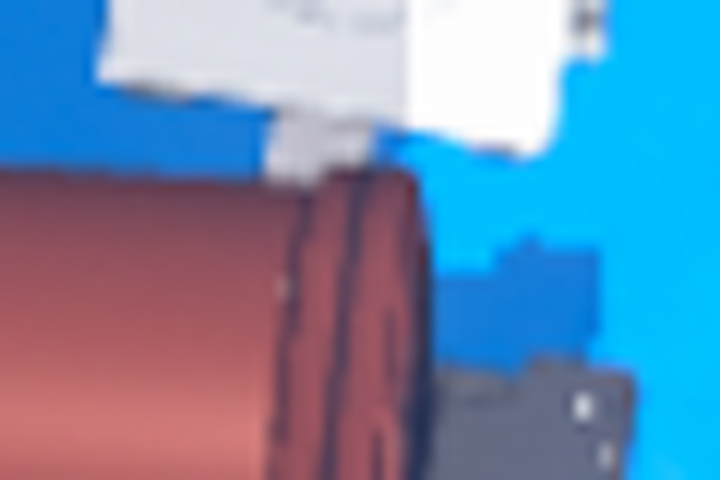

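>>> carry_out(targets="0.005 0 -0.001 -0.0005 0 -1.6 0;0.005 0 0 0 0 0 0")

```text
clock: 20.3
position: [506.3, 65.5, 29.4]
tool_rot: [0.067, 0.998, 0.0, 0.001]
wrist_force: [-3.1, 0.5, 2.2]
gripper_width: 19.8
```

```bash
python3 plan.py 509.5 64.7 29.5 82.2 0.005
```

```text
t 20.3 pos [506.3  65.5  29.4] phi 82.3 w 19.8 F [-3.1  0.5  2.2] d [ 3.2 -0.8  0.1] rv [0.02 0.12 0.12] toolz [ 0.0021 -0.     -1.    ]
0.005 -0.0033 -0.0004 -0.0001 0.02 0.12 0.12
```

>>> carry_out(targets="0.005 -0.004 0 0 0 -0.2 0;0.005 -0.005 0 0 0 -0.2 0;0.005 -0.005 0 0 0 -0.2 0;0.005 -0.005 0 0 0 -0.2 0;0.005 -0.005 0 0 0 -0.2 0;0.005 -0.003 0 0 0 0 0;0.005 0 0 0 0 0 0")

```text
clock: 21.0
position: [524.4, 63.4, 29.2]
tool_rot: [0.067, 0.998, 0.0, -0.003]
wrist_force: [0.3, -0.5, -0.3]
gripper_width: 19.8
```

```bash
python3 plan.py 541 60.4 29.5 82.2 0.005
```

```text
t 21.0 pos [524.4  63.4  29.2] phi 82.3 w 19.8 F [ 0.3 -0.5 -0.3] d [16.6 -3.   0.3] rv [-0.02 -0.36  0.13] toolz [-6.3e-03  5.0e-04 -1.0e+00]
0.005 -0.0169 -0.0007 -0.0004 -0.02 -0.36 0.13
```

>>> carry_out(targets="0.005 -0.005 -0.0005 0 0 -0.4 0;0.005 -0.005 0 0 0 -0.2 0;0.005 -0.004 0 0 0 -0.2 0;0.005 0 0 0 0 0 0")

```text
clock: 21.4
position: [534.8, 61.8, 29.3]
tool_rot: [0.067, 0.998, -0.0, -0.001]
wrist_force: [0.4, 0.3, -0.3]
gripper_width: 19.6
```

```bash
python3 plan.py 541 60.4 29.5 82.2 0.005
python3 - <<'E'
from ov import *
s=r.get_image('side')
crop('side',260,160,350,230,8,'w9s.png',s)
E
```

```text
t 21.4 pos [534.8  61.8  29.3] phi 82.3 w 19.6 F [ 0.4  0.3 -0.3] d [ 6.2 -1.4  0.2] rv [-0.02 -0.14  0.14] toolz [-0.0024  0.     -1.    ]
0.005 -0.0064 -0.0006 -0.0002 -0.02 -0.14 0.14
```

View pics/w9s.png

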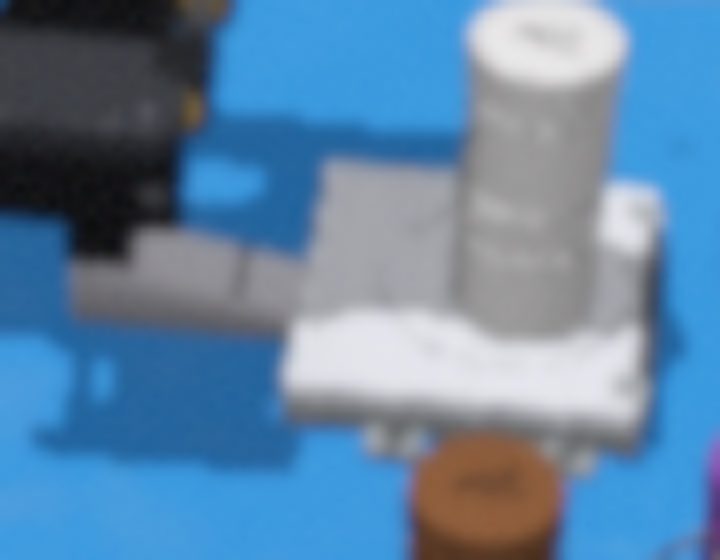

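>>> carry_out(targets="0.005 -0.004 -0.0005 0 0 -0.2 0;0.005 -0.003 0 0.0002 0 -0.2 0;0.005 -0.003 0 0.0002 0 -0.2 0;0.005 -0.003 0 0.0002 0 -0.1 0;0.005 0 0 0 0 0 0")

```text
clock: 21.95
position: [541.0, 60.8, 29.2]
tool_rot: [0.067, 0.998, -0.0, -0.003]
wrist_force: [1.3, 0.4, -2.0]
gripper_width: 20.0
```

```bash
python3 plan.py 554 58.9 29.5 82.2 0.005
```

```text
t 21.95 pos [541.   60.8  29.2] phi 82.4 w 20.0 F [ 1.3  0.4 -2. ] d [13.  -1.9  0.3] rv [-0.04 -0.36  0.17] toolz [-6.3e-03  2.0e-04 -1.0e+00]
0.005 -0.0131 -0.0002 -0.0003 -0.04 -0.36 0.17
```

>>> carry_out(targets="0.005 -0.004 0 0.0002 0 -0.4 0;0.005 -0.004 0 0.0002 0 -0.2 0;0.005 -0.004 0 0.0002 0 -0.2 0;0.005 -0.003 0 0.0002 0 -0.1 0;0.005 0 0 0 0 0 0")

```text
clock: 22.45
position: [541.9, 60.7, 29.3]
tool_rot: [0.066, 0.998, -0.001, -0.012]
wrist_force: [1.9, -0.4, -2.4]
gripper_width: 19.9
```

```bash
python3 plan.py 554.8 58.9 29.5 82.2 0.005
python3 - <<'E'
from ov import *
s=r.get_image('side')
crop('side',260,160,350,230,8,'w10s.png',s)
E
```

```text
t 22.45 pos [541.9  60.7  29.3] phi 82.4 w 19.9 F [ 1.9 -0.4 -2.4] d [12.9 -1.8  0.2] rv [-0.16 -1.33  0.22] toolz [-2.340e-02  3.000e-04 -9.997e-01]
0.005 -0.0130 -0.0001 -0.0005 -0.16 -1.33 0.22
```

View pics/w10s.png

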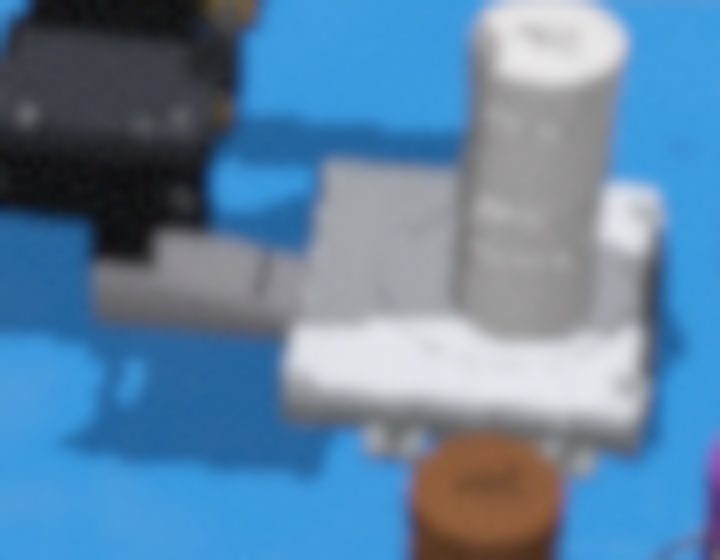

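>>> carry_out(targets="0.005 -0.004 0 -0.0003 0 -1.3 0;0.005 -0.006 0 0 0 -0.8 0;0.005 -0.006 0 0 0 -0.8 0")

```text
clock: 22.8
position: [542.4, 60.6, 29.0]
tool_rot: [0.066, 0.998, -0.002, -0.004]
wrist_force: [-26.7, 1.2, 29.3]
gripper_width: 20.0
```

```bash
python3 plan.py 554.8 58.9 29.5 82.2 0.005
```

```text
t 22.8 pos [542.4  60.6  29. ] phi 82.5 w 20.0 F [-26.7   1.2  29.3] d [12.4 -1.7  0.5] rv [-0.28 -0.47  0.26] toolz [-0.0087 -0.0038 -1.    ]
0.005 -0.0125 -0.0001 -0.0006 -0.28 -0.47 0.26
```

>>> carry_out(targets="0.005 -0.005 0 -0.001 -0.2 -0.5 0.2;0.005 -0.005 0 -0.0007 0 -0.3 0;0.005 -0.005 0 -0.0005 0 -0.3 0")

```text
clock: 23.1
position: [543.3, 60.6, 29.1]
tool_rot: [0.067, 0.998, -0.001, -0.01]
wrist_force: [-23.2, 1.2, 20.3]
gripper_width: 19.5
```

```bash
python3 plan.py 554.8 58.9 29.5 82.2 0.005
```

```text
t 23.1 pos [543.3  60.6  29.1] phi 82.3 w 19.5 F [-23.2   1.2  20.3] d [11.5 -1.7  0.4] rv [-0.18 -1.13  0.13] toolz [-1.990e-02 -5.000e-04 -9.998e-01]
0.005 -0.0116 -0.0001 -0.0007 -0.18 -1.13 0.13
```

>>> carry_out(targets="0.005 -0.003 0 -0.001 -0.2 -1.3 0.1;0.005 -0.005 0 -0.0015 0 -0.6 0;0.005 -0.005 0 -0.0015 0 -0.6 0")

```text
clock: 23.4
position: [545.8, 60.2, 29.1]
tool_rot: [0.068, 0.998, -0.0, 0.001]
wrist_force: [-14.9, 2.5, 10.6]
gripper_width: 19.4
```

```bash
python3 plan.py 554.8 58.9 29.5 82.2 0.005
```

```text
t 23.4 pos [545.8  60.2  29.1] phi 82.3 w 19.4 F [-14.9   2.5  10.6] d [ 9.  -1.3  0.4] rv [-0.05  0.13  0.06] toolz [ 0.0021 -0.0011 -1.    ]
0.005 -0.0091 -0.0000 -0.0004 -0.05 0.13 0.06
```

Works better: advancing, level, lower force.

>>> carry_out(targets="0.005 -0.005 0 -0.0015 0 -0.3 0;0.005 -0.005 0 -0.0015 0 -0.5 0;0.005 -0.004 0 -0.0015 0 -0.5 0")

```text
clock: 23.7
position: [546.6, 60.1, 29.1]
tool_rot: [0.067, 0.998, -0.001, -0.002]
wrist_force: [-12.0, 1.5, 5.9]
gripper_width: 20.0
```

```bash
python3 plan.py 554.8 58.9 29.5 82.2 0.005
python3 - <<'E'
from ov import *
s=r.get_image('side')
crop('side',260,160,350,230,8,'w11s.png',s)
E
```

```text
t 23.7 pos [546.6  60.1  29.1] phi 82.3 w 20.0 F [-12.    1.5   5.9] d [ 8.2 -1.2  0.4] rv [-0.13 -0.22  0.09] toolz [-0.0041 -0.0018 -1.    ]
0.005 -0.0083 -0.0000 -0.0004 -0.13 -0.22 0.09
```

View pics/w11s.png

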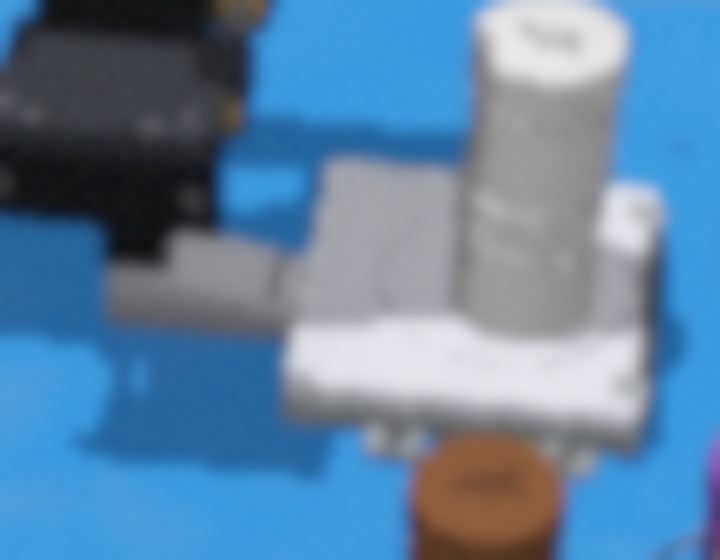

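>>> carry_out(targets="0.005 -0.006 0 -0.0015 0 -0.6 0;0.005 -0.007 0 -0.0015 0 -0.6 0;0.005 -0.007 0 -0.0015 0 -0.6 0;0.005 -0.007 0 -0.0015 0 -0.6 0")

```text
clock: 24.15
position: [555.7, 58.9, 29.1]
tool_rot: [0.067, 0.998, -0.002, -0.0]
wrist_force: [-13.8, 1.4, 8.7]
gripper_width: 19.7
```

```bash
python3 plan.py 554.8 58.9 29.5 82.2 0.005
```

```text
t 24.15 pos [555.7  58.9  29.1] phi 82.4 w 19.7 F [-13.8   1.4   8.7] d [-0.9 -0.   0.4] rv [-0.24 -0.03  0.16] toolz [-0.0011 -0.0041 -1.    ]
0.005 0.0009 -0.0001 -0.0004 -0.24 -0.03 0.16
```

>>> carry_out(targets="0.005 0 0 0 0 0 0;0.005 0 0 0 0 0 0;0.005 0 0 0 0 0 0")

```text
clock: 24.45
position: [555.9, 58.9, 29.1]
tool_rot: [0.067, 0.998, -0.002, -0.0]
wrist_force: [-3.9, 0.6, 2.7]
gripper_width: 19.6
```

```bash
python3 plan.py 554.8 58.9 29.5 82.2 0.005
python3 - <<'E'
from ov import *
s=r.get_image('side');t=r.get_image('top')
crop('side',265,160,345,225,9,'w12s.png',s);crop('top',200,140,290,220,7,'w12t.png',t)
E
```

```text
t 24.45 pos [555.9  58.9  29.1] phi 82.4 w 19.6 F [-3.9  0.6  2.7] d [-1.1  0.   0.4] rv [-0.24 -0.01  0.16] toolz [-8.0e-04 -4.1e-03 -1.0e+00]
0.005 0.0011 -0.0001 -0.0004 -0.24 -0.01 0.16
```

View pics/w12s.png

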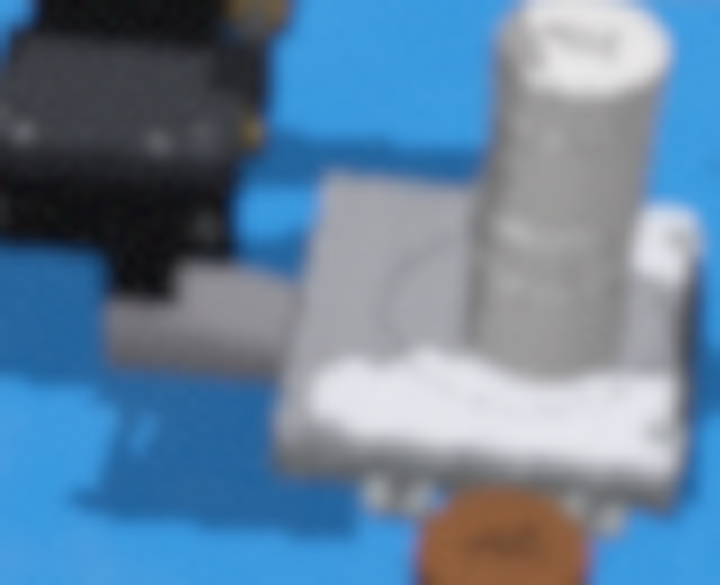

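View pics/w12t.png

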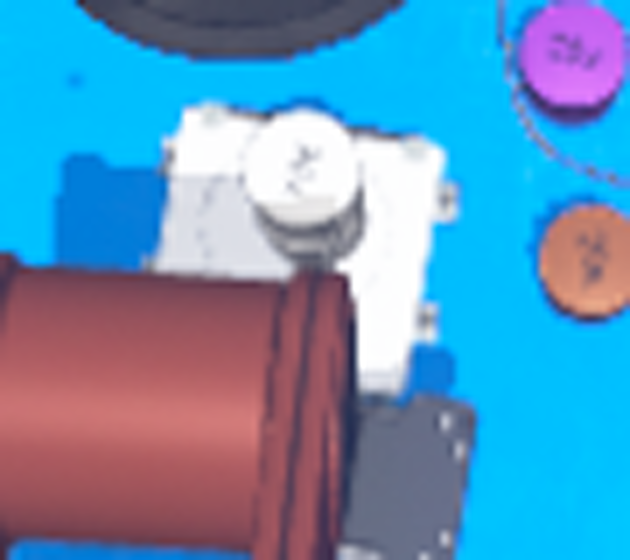

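Run:
```python
from ov import *
s=r.get_image('side');crop('side',260,160,350,230,8,'w13s.png',s)
a=cv2.imread('pics/w11s.png');b=cv2.imread('pics/w13s.png')
def shift(box):
    x0,y0,x1,y1=box
    A=a[y0:y1,x0:x1].astype(np.float32).mean(2);B=b[y0:y1,x0:x1].astype(np.float32).mean(2)
    W=np.eye(2,3,dtype=np.float32)
    try:
        cc,W=cv2.findTransformECC(A,B,W,cv2.MOTION_TRANSLATION,(3,200,1e-6),None,5)
        print(box,cc,W[:,2]/8)
    except cv2.error as e: print(box,'fail')
shift((450,0,660,110));shift((440,90,640,180));shift((440,240,620,350));shift((270,370,360,440));shift((380,370,420,440));shift((590,170,690,260));shift((410,430,570,559));shift((260,140,420,200));shift((360,440,430,470))
```

```text
(450, 0, 660, 110) 0.9508204357146532 [ 1.607878   -0.03551613]
(440, 90, 640, 180) 0.9550135610838506 [ 0.8266962  -0.15404786]
(440, 240, 620, 350) 0.9897444264786258 [ 0.13153677 -0.24958041]
(270, 370, 360, 440) 0.9589937129379554 [ 0.01772304 -0.24129814]
(380, 370, 420, 440) 0.9932150707710575 [ 0.10129798 -0.39229706]
(590, 170, 690, 260) 0.9945503520361914 [ 0.25095057 -0.11921825]
(410, 430, 570, 559) 0.9968715423812535 [ 0.00914093 -0.00011977]
(260, 140, 420, 200) 0.9441851143648423 [-0.23950963 -0.21760157]
(360, 440, 430, 470) fail
```

Run:
```python
from ov import *
s=r.get_image('side');cv2.imwrite('pics/side_now.png',s[:,:,::-1])
def edges(im,x0,f,rows,y0,xl,xr):
    pass
a=cv2.imread('pics/w9s.png').astype(float);m=cv2.imread('pics/w11s.png').astype(float);b=cv2.imread('pics/w13s.png').astype(float)
for yr in [20,40,60,80,100,120,140,150,160,170]:
    out=[]
    for im in(a,m,b):
        sat=im[:,:,0]-im[:,:,2]
        row=sat[yr]
        bg=80
        L=[x for x in range(300,560) if row[x]>=bg and row[x+1]<bg]
        Rr=[x for x in range(560,719) if row[x]<bg and row[x+1]>=bg]
        out.append((L[-1]/8 if L else None,Rr[0]/8 if Rr else None))
    print(yr/8+160,out)
for x in [500,540,580]:
    out=[]
    for im in(a,m,b):
        c=(im[:,x,0]-im[:,x,2]);q=[y for y in range(0,60) if c[y]>=80 and c[y+1]<80];out.append(q[:1])
    print(x,out)
```

```text
162.5 [(58.875, 77.25), (59.25, 77.75), (60.5, 78.25)]
165.0 [(58.125, 78.5), (59.0, 78.625), (59.625, 79.5)]
167.5 [(58.25, 78.25), (58.875, 78.5), (59.5, 79.375)]
170.0 [(58.375, 77.625), (58.875, 78.0), (59.5, 78.625)]
172.5 [(58.375, 77.125), (58.875, 77.375), (59.375, 78.125)]
175.0 [(58.25, 76.75), (58.75, 77.0), (59.25, 77.625)]
177.5 [(57.5, 76.5), (57.875, 76.625), (58.375, 77.375)]
178.75 [(57.125, 76.375), (57.5, 76.625), (57.75, 77.125)]
180.0 [(56.375, 76.25), (56.875, 76.5), (55.875, 76.875)]
181.25 [(39.75, 76.125), (39.875, 76.375), (40.375, 76.875)]
500 [[], [], []]
540 [[], [], []]
580 [[], [], []]
```

Run:
```python
from ov import *
a=np.radians(-7.8);u=np.array([np.cos(a),np.sin(a),0]);h=np.array([600.63,53,14])+110*u
def rot(P,th):
    ax=np.cross(u,[0,0,1]);  # lifting the front
    R1=R.from_rotvec(ax*th).apply(P-h)+h;R2=R.from_rotvec(-ax*th).apply(P-h)+h
    lip=np.array([600.63,53,14]); 
    return R1 if (R.from_rotvec(ax*th).apply(lip-h)+h)[2]>14 else R2
P=np.array([[669,34.5,126.],[668,35,100],[592.6,-4.9,22],[608.6,110.9,22]])
for l in (1.5,3,4,5): print(l,(proj('side',rot(P,l/110))-proj('side',P)).round(2).tolist())
```

```text
1.5 [[0.65, -0.13], [0.49, -0.14], [0.06, -0.45], [0.06, -0.44]]
3 [[1.3, -0.24], [0.99, -0.27], [0.12, -0.89], [0.12, -0.87]]
4 [[1.73, -0.32], [1.32, -0.36], [0.17, -1.19], [0.17, -1.16]]
5 [[2.17, -0.39], [1.65, -0.44], [0.22, -1.49], [0.22, -1.46]]
```

Run:
```python
from h import *
s=r.sense();print(s['clock'],s['position'],s['dq'].round(4),s['wrist_force'],s['gripper_width'])
a=cv2.imread('pics/w9s.png');crop('side',260,160,350,230,8,'fin.png');b=cv2.imread('pics/fin.png')
for x0,y0,x1,y1 in [(270,370,360,440),(360,390,430,430)]:
    A=a[y0:y1,x0:x1].astype(np.float32).mean(2);B=b[y0:y1,x0:x1].astype(np.float32).mean(2)
    print(cv2.findTransformECC(A,B,np.eye(2,3,dtype=np.float32),cv2.MOTION_TRANSLATION,(3,200,1e-6),None,5)[1][:,2]/8)
print(r.job_done())
```

```text
24.65 [555.93706227  58.91705253  29.09772404] [ 0.0003 -0.0016  0.0006 -0.0008 -0.0006  0.0006] [-2.13825902  0.92413744  3.35522405] 19.44190101153201
[0.3293394  0.04063667]
[-0.23222412 -0.34946492]
the job is handed in; nothing more can be done
None
```

The spare can is stacked and released on the lower can. The wedge is pushed under the platform's front edge and still gripped by its handle. I handed the job in at about 24.7 s. No verdict was reported.

**Last checks**
- **Stack:** the cans stand upright. The camera readings put their axes about 2–3 mm apart, where 8 mm is allowed. Relative to the flat pose, the lid shift in the side view matches the platform's tilt, so I saw no sign of sliding.
- **Wedge depth:** by the arm's position, the thin end is about 61 mm past the front edge. The line across the taper was no longer visible in front of the edge.
- **Wedge hold:** the tool is level to within about 0.3°, the fingers hold the 20 mm handle (they read 19.4 mm), and nothing was moving.
- **Lift:** the wedge depth gives about 3.2 mm and the can's lid shift gives about 2.7 mm.
- **Disagreement on lift:** the near front corner of the platform should have risen about 0.8–0.9 pixels in the side view. Two image patches there gave no rise and about 0.35 pixels (roughly 1 mm). I trusted them less because the gripper's shadow had moved across that area.

While pushing, the tool tilted up to about 1.6° against the friction. I levelled it and eased the downward force before finishing. I aimed no move near the bystanders and saw none of them shift, but I did not re-measure their positions at the end.

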